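# Index the rotary microscope stage and box up the specimens

## Task

Fold up the four side panels of the greyboard tray until they stand upright, and turn the microscope's round stage by its rim until the engraved mark faces the pointer, with its specimens still standing on their pads. Only then take the specimens off the stage: put every one of them, and those waiting on the table beside it, into the tray, standing side by side on its floor with the polished face up. Leave the mark at the pointer and the panels upright, do not knock the microscope's head, and leave the other things on the table alone.

Things in the scene. Friction and masses are not known exactly. Their poses are not given: they have to be found in the camera images.
- scope: the digital microscope, fixed: a white foot plate 240 mm wide, 20 mm thick, carrying the rotary stage. Origin on the table below the stage's axis, z up. Its own -x is its front, with the pointer (plate reaches 153 mm that way), facing roughly the robot's right (world -y); own +x is the back, with the column (plate reaches 233 mm).
- scope_head: upper part of the microscope, axes as scope, not to be knocked. Column 55 x 75 mm, 195 mm behind the stage axis, to 280 mm up; 60 mm wide arm 220 to 270 mm up, reaching forward to 35 mm behind the axis. 68 mm behind the axis: objective (28 mm dia, lower end 130 mm up), nosepiece (56 mm dia, underside 192 mm up), camera on top to 330 mm.
- stage: rotary stage: aluminium turntable, 250 mm dia, turns endlessly either way about its z; a light brake (0.1 N m) keeps it where left. Origin on its axis at its underside, 50 mm above the table. Deck 15 mm above the origin. Six flush pads 46 mm wide lie 66 mm from the axis, 60 degrees apart; hub 28 mm wide, 9 mm high. The mark is on its own -x side.
- mark (a point): the engraved mark, a 7 mm wide dark line across the stage's rim and down it; the point is on the outer edge of the rim's top, 125 mm from the axis, 83 mm above the table. The ribbed rim is 8 mm thick (radius 117 to 125 mm) and stands 18 mm above the deck all round, so it can be pinched from above, one finger inside and one outside.
- pointer (a point): tip of the fixed steel pointer at the microscope's front, just outside the rim, 128 mm from the stage axis, 58 mm above the table. With its black bracket (30 mm wide, 132 to 150 mm from the axis) it stands no more than 64 mm above the table, so fingers on the rim pass over it if their tips stay above 70 mm.
- pad_mid (a point): centre of the stage pad in line with the mark, on the deck (65 mm above the table); turns with the stage.
- pad_a (a point): centre of the pad next to pad_mid, 60 degrees counter-clockwise from it seen from above, on the deck; turns with the stage.
- pad_b (a point): centre of the pad next to pad_mid, 60 degrees clockwise from it seen from above, on the deck; turns with the stage.
- tray: storage tray, a greyboard blank held down on the table: floor 104 mm (own x) by 210 mm (own y), 3 mm thick. Origin at the centre of the floor's underside, z up. A panel is creased on to each of its four edges; raised, they make an open tray 104 x 210 mm inside and 40 mm deep.
- flap_near (a joint): side panel on the tray's own -x (robot side) edge, 52 mm from the tray's centre, 206 mm long, 40 mm from crease to free edge, 3 mm thick. 0 = flat outwards on the table, 1.57 = upright (stop 1.60). Crease 3 mm above the table, stiff (0.05 N m): it stays where left. Starts sprung up 0.6 to 1.0 rad; from outside, a fingertip lifts its free edge in and up along its arc (a level push jams). Upright, its outer face is 3 mm outside the edge.
- flap_far (a joint): side panel on the tray's own +x (far side) edge, 52 mm from the tray's centre, 206 mm long, 40 mm from crease to free edge, 3 mm thick. 0 = flat outwards on the table, 1.57 = upright (stop 1.60). Crease 3 mm above the table, stiff (0.05 N m): it stays where left. Starts sprung up 0.6 to 1.0 rad; from outside, a fingertip lifts its free edge in and up along its arc (a level push jams). Upright, its outer face is 3 mm outside the edge.
- flap_left (a joint): side panel on the tray's own +y (microscope end) edge, 105 mm from the tray's centre, 100 mm long, 40 mm from crease to free edge, 3 mm thick. 0 = flat outwards on the table, 1.57 = upright (stop 1.60). Crease 3 mm above the table, stiff (0.05 N m): it stays where left. Starts sprung up 0.6 to 1.0 rad; from outside, a fingertip lifts its free edge in and up along its arc (a level push jams). Upright, its outer face is 3 mm outside the edge.
- flap_right (a joint): side panel on the tray's own -y (outer end) edge, 105 mm from the tray's centre, 100 mm long, 40 mm from crease to free edge, 3 mm thick. 0 = flat outwards on the table, 1.57 = upright (stop 1.60). Crease 3 mm above the table, stiff (0.05 N m): it stays where left. Starts sprung up 0.6 to 1.0 rad; from outside, a fingertip lifts its free edge in and up along its arc (a level push jams). Upright, its outer face is 3 mm outside the edge.
- specimen1: a black resin-mounted specimen, a solid cylinder 40 mm in diameter and 28 mm tall, about 60 g, with a small polished metal section let into its upper face; origin at the centre of its underside, z up its axis. All specimens are alike. At the start it stands on the rotary stage, on pad_mid; it may be absent.
- specimen2: a black resin-mounted specimen, a solid cylinder 40 mm in diameter and 28 mm tall, about 60 g, with a small polished metal section let into its upper face; origin at the centre of its underside, z up its axis. All specimens are alike. At the start it stands on the rotary stage, on pad_a; it may be absent.
- specimen3: a black resin-mounted specimen, a solid cylinder 40 mm in diameter and 28 mm tall, about 60 g, with a small polished metal section let into its upper face; origin at the centre of its underside, z up its axis. All specimens are alike. At the start it stands on the rotary stage, on pad_b; it may be absent.
- specimen4: a black resin-mounted specimen, a solid cylinder 40 mm in diameter and 28 mm tall, about 60 g, with a small polished metal section let into its upper face; origin at the centre of its underside, z up its axis. All specimens are alike. At the start it stands on the table between the microscope and the tray; it may be absent.
- specimen5: a black resin-mounted specimen, a solid cylinder 40 mm in diameter and 28 mm tall, about 60 g, with a small polished metal section let into its upper face; origin at the centre of its underside, z up its axis. All specimens are alike. At the start it stands on the table between the microscope and the tray; it may be absent.
- dropper_bottle: bystander: an amber bottle with a black cap, 34 mm diameter, 75 mm tall; origin at the centre of its underside. Leave it alone.
- slide_box: bystander: a grey slide box 100 x 86 x 36 mm; origin at the centre of its underside. Leave it alone.
- folding_lens: bystander: a small folding lens, 57 x 24 x 16 mm; origin on its underside. Leave it alone.
- tweezers: bystander: steel tweezers 120 mm long lying along their own x, 7 mm high; origin on the underside. Leave them alone.
Not all that is in view belongs to the job. Leave any pink or red look-alike of the specimen2 alone.

How it is judged:
On the way:
1. all four panels up (over 1.38 rad) and the mark at the pointer (within 6.5 mm horizontally, stage still), the stage's specimens still on their pads (within 18 mm) (value of joint each of flap_near, flap_far, flap_left, flap_right above 1.38 rad and horizontal distance between mark and pointer below 0.0065 m and angular speed of stage below 0.1 rad/s and horizontal distance between specimen1 and pad_mid below 0.018 m and horizontal distance between specimen2 and pad_a below 0.018 m and horizontal distance between specimen3 and pad_b below 0.018 m and distance between specimen1 and pad_mid below 0.022 m and distance between specimen2 and pad_a below 0.022 m and distance between specimen3 and pad_b below 0.022 m), for 0.3 s.
At the end, for the whole second after the job is handed in: Every specimen present stands still on the tray floor (underside under 9 mm above the tray origin, centre within 50 mm in tray x, 103 mm in y; tilt under 0.15 rad); panels over 1.38 rad; mark within 6.5 mm of the pointer horizontally, stage at rest (value of joint each of flap_near, flap_far, flap_left, flap_right above 1.38 rad and horizontal distance between mark and pointer below 0.0065 m and angular speed of stage below 0.05 rad/s and x of specimen1 in the frame of tray between -0.05 and 0.05 m and y of specimen1 in the frame of tray between -0.103 and 0.103 m and z of each of specimen1, specimen2, specimen3, specimen4, specimen5 in the frame of tray below 0.009 m and angle between each of specimen1, specimen2, specimen3, specimen4, specimen5's own z axis and vertical below 0.15 rad and linear speed of each of specimen1, specimen2, specimen3, specimen4, specimen5 below 0.02 m/s and x of specimen2 in the frame of tray between -0.05 and 0.05 m and y of specimen2 in the frame of tray between -0.103 and 0.103 m and x of specimen3 in the frame of tray between -0.05 and 0.05 m and y of specimen3 in the frame of tray between -0.103 and 0.103 m and x of specimen4 in the frame of tray between -0.05 and 0.05 m and y of specimen4 in the frame of tray between -0.103 and 0.103 m and x of specimen5 in the frame of tray between -0.05 and 0.05 m and y of specimen5 in the frame of tray between -0.103 and 0.103 m); the robot touches nothing.
It fails at once if the microscope's head is knocked (over 8 N) (contact force between scope_head and anything else above 8 N).
It fails at once if a bystander is moved more than 30 mm (distance of any of dropper_bottle, slide_box, folding_lens, tweezers from where it was at the start of the episode above 0.03 m).
Of specimen1, specimen2, specimen3 only 2 to 3 are there at a start; the rules pass over those that are not, and their reading is None.
Of specimen4, specimen5 only 1 to 2 are there at a start; the rules pass over those that are not, and their reading is None.
At some moment in a run one of specimen4, specimen5 may be knocked a few centimetres aside while the robot is not near it.
It also fails if it takes over 210 s, if anything falls off the work surface, if the arm or the gripper's body presses on something with over 40 N, if the wrist force passes 120 N, or if a joint passes its speed limit or range.

## Robot

A 7-joint arm with a two-finger parallel gripper is mounted at the origin on the work surface. World frame = base frame: x ahead of the robot, y to its left, z up, the work surface at z = 0. Lengths are in m, angles in rad, forces in N, time in s.
With the tool pointing down it reaches from about 0.425 to 0.95 m from the base axis. Payload 16.7 kg.
Tool frame: the origin (TCP) lies midway between the tips of the shut fingers; the grasp point (between the pads) lies 19 mm behind it; z points along the fingers, y is the direction in which the jaws open and shut (so a half turn about z gives the same grasp; the last joint's range is limited). The gripper opens to 94 mm and grips with 3 to 60 N. Pads are 16 mm wide; open, the fingers measure 119 mm over their backs; the gripper's body (75 mm by 177 mm) begins 78 mm behind the grasp point.
Start: joints at [1.062, 0.426, 0.074, 1.606, -0.034, 1.111, -0.067], TCP at [0.238, -0.632, 0.205] pointing down, gripper open.
Joint ranges: [-2.85, 2.85], [-0.5, 2.14], [-1.23, 1.37], [0.21, 2.46], [-1.02, 4.16], [0.16, 2.05], [-2.73, 2.73]. Speed limits (rad/s): [1.89, 1.89, 2.39, 2.39, 3.01, 3.01, 3.01].

## Interface

Orientations are given as [roll, pitch, yaw] about the fixed x, y, z axes, in that order (R = Rz(yaw) Ry(pitch) Rx(roll)).
In Python, from station import r gives the robot as it stands.
- The arm moves only by the shell command python3 -m crank 'ROWS' [FORCE]. ROWS is JSON, a list of rows, each an object of numbers: "wx", "wy", "wz": the turn, a rotation vector about the tool's x, y, z in degrees; "x", "y", "z": the shift along the tool's x, y, z in mm; "fingers": the closure in counts, from 0 (fully open) to 255 (shut). A call has 1 to 5 rows; each row is the pose to reach, as a shift and turn from the pose measured when the call began, along the tool's axes at that moment; what a row does not reach only later rows make up. A row lasts 1/8 s, in which the tool goes at most 62.5 mm and 10.7 degrees, less where a joint would pass 70% of its speed; a pose out of reach is approached as far as the arm can. A call with a gripper value outside its range is refused whole. The fingers move at their own pace and stop on an object; FORCE is the grip in N (left out, the last holds). Time passes only in rows, so rows that repeat a pose let the fingers close. It gives the time, the measured TCP pose, the force and the opening at its end, in the units of the state.
- r.sense(): the state, without advancing time (a new reading comes with each control period).
- r.grab_frame(name): name is "side" or "top"; returns the picture (384x512x3 uint8, blue, green, red); there is no depth.
- r.camera_params(name): a dict with "fovy" (degrees; the focal length in pixels is half the picture's height over the tangent of half this angle, whatever the lens; pixels are square), "cx", "cy" (the principal point, pixels), "R" (3x3) and "t" (3): a world point X has camera coordinates R X + t. Camera axes: x right, y down, z forward; pixel columns grow to the right and rows downward; lengths in m; the calibration is good to about 2 mm. A picture is of the moment at which its call begins. camera_params takes no time and is no camera call.
- r.hand_in(): hands the job in, once; it reports no verdict.
The state is a dict: "clock": time; "qpos": joint angles; "joint_velocities": joint speeds; "tau": joint torques, N m; "position": TCP position; "eef_rot": TCP orientation; "contact_force": force on the tool from outside, world axes, zero at the start; "ft_torque": the same for the moment, N m; "grip_width": finger opening in m.
Only numpy, scipy, OpenCV 4.12 (cv2) and the standard library are available. Lean on these libraries where they do the work, as an engineer would, in place of code of your own. Each camera call takes 0.05 s, during which the arm holds its last target.

## Working session

There is one attempt and no reset: what is moved stays moved. The work goes in short steps, Python scripts to look and compute and a shell command to move; the robot and the scene stay as the last step left them, time stands still between calls to the robot, and variables do not carry over. Pictures are saved under pics/ and viewed, and the job is handed in when it is done.

```bash
ls; mkdir -p pics; python3 - <<'E'
from station import r
import cv2
print(r.sense())
for n in("side","top"):
    cv2.imwrite(f"pics/{n}0.png",r.grab_frame(n)); print(n,r.camera_params(n))
E
```

```text
pics
{'clock': 0.0, 'qpos': array([ 1.06151414,  0.42674798,  0.07384436,  1.6065848 , -0.0340728 ,
        1.11077617, -0.06711175]), 'joint_velocities': array([ 1.48463415e-04,  9.35628588e-04, -4.99911956e-05,  3.86475273e-04,
        1.27910105e-03,  1.57816591e-03,  5.94483853e-04]), 'tau': array([ 3.45556946e-03, -9.35810494e+01,  3.66913073e+00, -4.54206920e+01,
       -4.86657175e-02,  1.99160341e-02,  7.62102718e-05]), 'position': array([ 0.23746727, -0.63140089,  0.20477456]), 'eef_rot': array([-3.14034057e+00,  1.15821296e-04,  3.59757565e-01]), 'contact_force': array([-0.12363855, -0.26157925, -0.25547323]), 'ft_torque': array([ 0.01537459,  0.01068401, -0.03203671]), 'grip_width': 0.09385216742882332}
side {'fovy': 47.68979692627533, 'cx': 251.04741299756103, 'cy': 193.6521210506364, 'R': array([[-0.82317489,  0.56777765, -0.00341363],
       [ 0.33815947,  0.48542277, -0.80623378],
       [-0.45610446, -0.66482575, -0.59158722]]), 't': array([ 0.44841984, -0.11856433,  1.45093397])}
top {'fovy': 50.11119846706675, 'cx': 260.6455672978455, 'cy': 188.0963813534516, 'R': array([[-0.02298995, -0.99968199, -0.01036274],
       [-0.98486847,  0.02442782, -0.17157326],
       [ 0.17177184,  0.00626148, -0.98511686]]), 't': array([0.02155444, 0.53595643, 1.25309052])}
```

```bash
python3 - <<'E'
import cv2
for n in("side","top"):
    a=cv2.imread(f"pics/{n}0.png"); cv2.imwrite(f"pics/{n}0b.png",cv2.resize(a,(800,600),interpolation=cv2.INTER_CUBIC))
E
```

```text
(no output)
```

View pics/side0b.png

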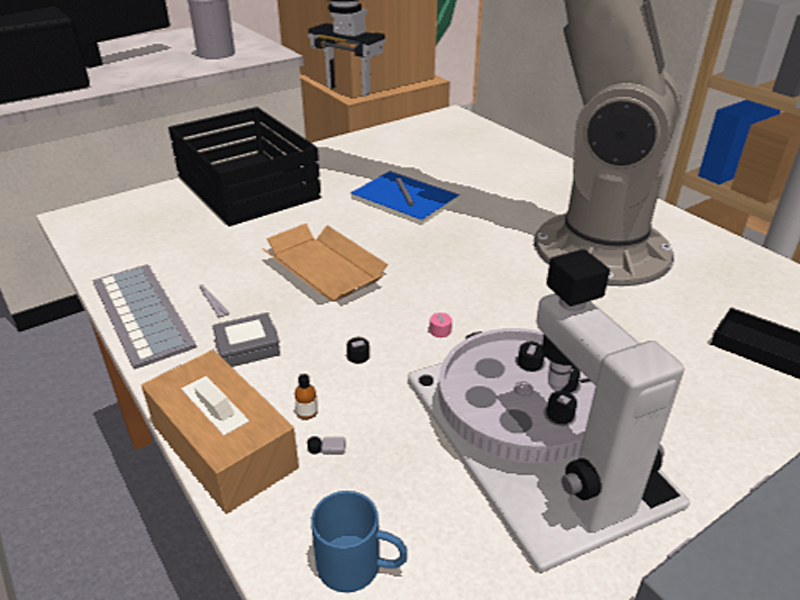

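View pics/top0b.png

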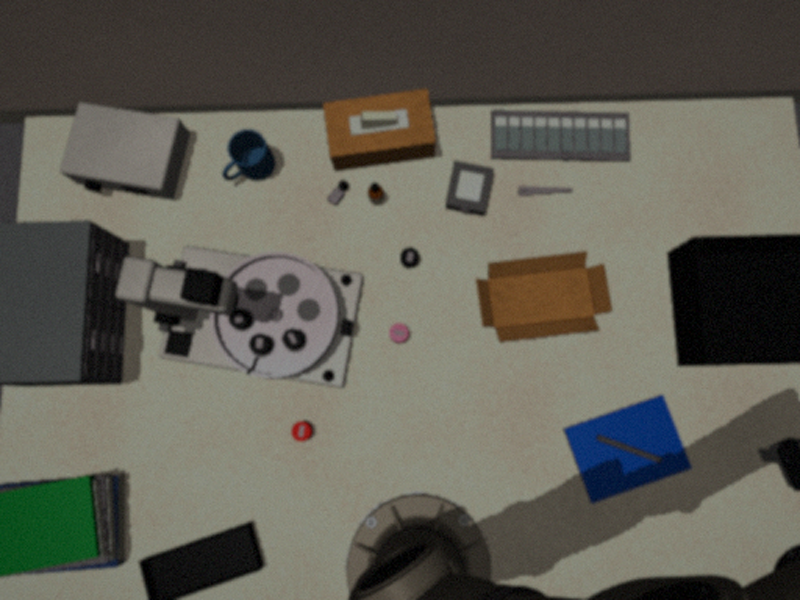

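```bash
cat > h.py <<'E'
import numpy as np, cv2
from station import r
from scipy.spatial.transform import Rotation as Rt
def K(n):
    p=r.camera_params(n); f=192/np.tan(np.radians(p['fovy']/2)); return f,p['cx'],p['cy'],np.array(p['R']),np.array(p['t'])
def proj(n,X):
    f,cx,cy,R,t=K(n); c=np.atleast_2d(X)@R.T+t; return np.c_[f*c[:,0]/c[:,2]+cx,f*c[:,1]/c[:,2]+cy]
def unproj(n,uv,z):
    f,cx,cy,R,t=K(n); uv=np.atleast_2d(uv).astype(float); d=np.c_[(uv[:,0]-cx)/f,(uv[:,1]-cy)/f,np.ones(len(uv))]@R; o=-R.T@t
    s=(z-o[2])/d[:,2]; return o+s[:,None]*d
def crop(n,fn,x0,y0,w,h,k,pts=None):
    a=r.grab_frame(n) if isinstance(n,str) else n
    a=cv2.resize(a[y0:y0+h,x0:x0+w],None,fx=k,fy=k,interpolation=cv2.INTER_CUBIC)
    cv2.imwrite(fn,a)
def tool(pos,yaw=None):
    "offset in current tool axes (mm) to reach world pos, and turn (deg)"
    s=r.sense(); R=Rt.from_euler('xyz',s['eef_rot'])
    d=R.inv().apply(np.array(pos)-s['position'])*1000
    out=[np.round(d,1)]
    if yaw is not None:
        T=Rt.from_euler('xyz',[np.pi,0,yaw]); out.append(np.round(np.degrees((R.inv()*T).as_rotvec()),1))
    return out
E
python3 - <<'E'
from h import *
a=cv2.imread("pics/top0.png");crop(a,"pics/t1.png",90,150,160,110,5);crop(a,"pics/t2.png",280,150,130,80,6)
a=cv2.imread("pics/side0.png");crop(a,"pics/s1.png",255,160,190,180,4);crop(a,"pics/s2.png",150,130,110,80,7)
E
```

```text
(no output)
```

View pics/t1.png

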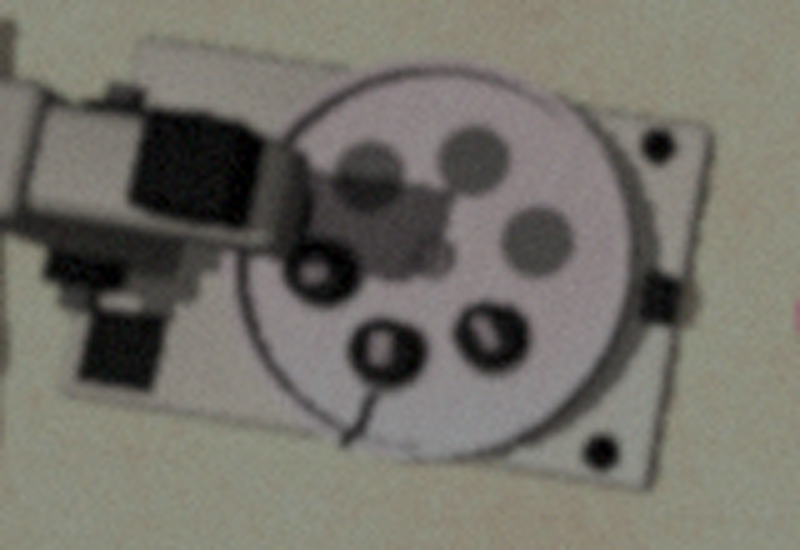

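View pics/t2.png

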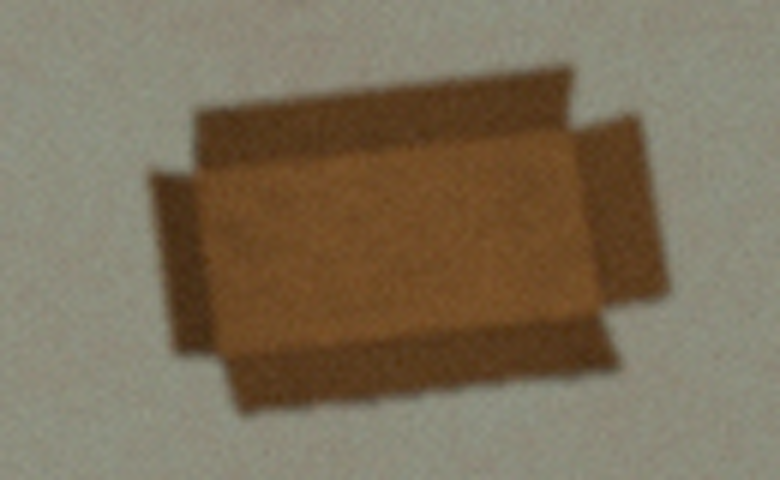

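View pics/s1.png

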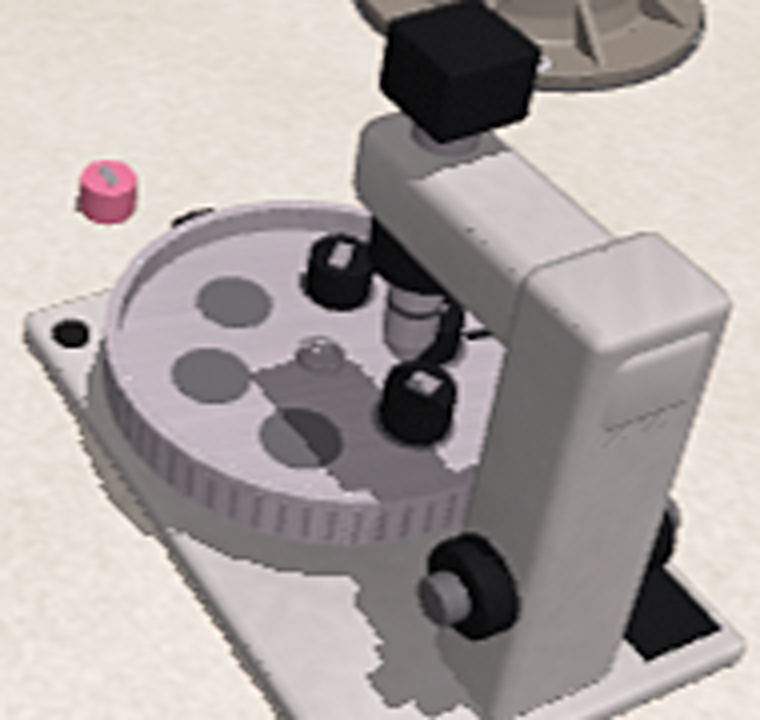

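View pics/s2.png

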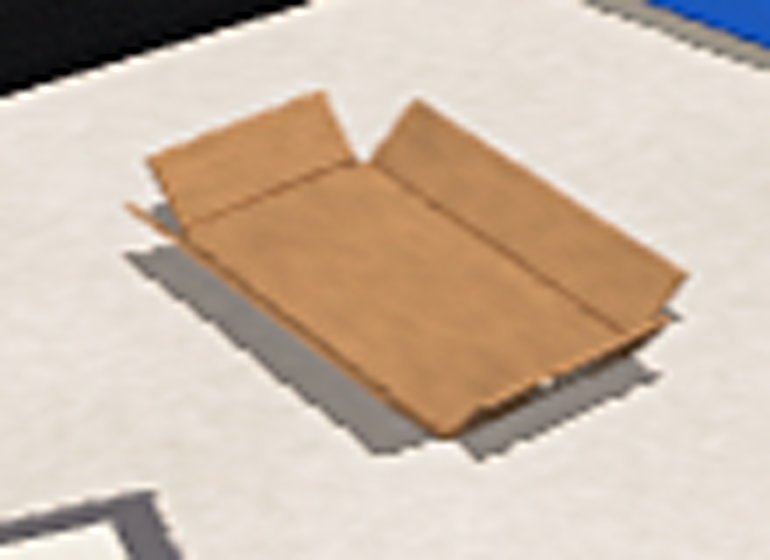

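```bash
python3 - <<'E'
from h import *
np.set_printoptions(precision=4,suppress=True)
c2=lambda L:np.array(L)/6.+[280,150]
c1=lambda L:np.array(L)/5.+[90,150]
cr=unproj('top',c2([(200,172),(575,130),(603,305),(217,355)]),.003);print(cr, cr.mean(0))
for i in range(4):
    d=cr[(i+1)%4]-cr[i];print(np.linalg.norm(d),np.degrees(np.arctan2(d[1],d[0])))
for n,L in dict(far=[(197,108),(572,66)],near=[(243,412),(620,368)],left=[(152,172),(178,353)],right=[(637,113),(668,297)]).items():
    print(n,[unproj('top',c2(L),z).round(3).tolist() for z in(.02,.03)])
pads=unproj('top',c1([(370,175),(474,160),(538,242)]),.065)
sp=unproj('top',c1([(322,266),(385,350),(491,334)]),.091)
print(pads,sp)
mk=unproj('top',c1([(346,444)]),.083);print('mark',mk,'hub',unproj('top',c1([(433,258)]),.074))
print('ptr',unproj('top',c1([(660,298)]),.062))
from scipy.optimize import least_squares
# centre & phase fit
P=np.r_[pads[:,:2],sp[:,:2]]
ang0=np.arctan2(*(P-P.mean(0)).T[::-1])
def f(p):
    # order: pads 1,2,3 ; sp order
    e=[]
    for i,k in enumerate([3,2,1,4,5,0]):
        pass
    return 0
print(np.degrees(np.arctan2(*(P-unproj('top',c1([(433,258)]),.074)[0,:2]).T[::-1])))
A=np.c_[2*P,np.ones(6)];s=np.linalg.lstsq(A,(P**2).sum(1),rcond=None)[0];print('circ',s[:2],np.sqrt(s[2]+s[:2]@s[:2]))
c=s[:2]
for q in [*P,mk[0,:2],unproj('top',c1([(660,298)]),.062)[0,:2]]:
    d=q-c;print(q,np.hypot(*d),np.degrees(np.arctan2(d[1],d[0])))
# plate corners
print(unproj('top',c1([(712,128),(650,487),(72,392)]),.02))
print('spec table',unproj('top',np.array([[410,257],[399,333],[302,430]])*.64,.028))
E
```

```text
[[ 0.571  -0.1645  0.003 ]
 [ 0.5893 -0.3705  0.003 ]
 [ 0.4923 -0.3787  0.003 ]
 [ 0.4702 -0.1691  0.003 ]] [ 0.5307 -0.2707  0.003 ]
0.20682549875753534 -84.92954729764523
0.09730181884600342 -175.14969112866083
0.21077362562616037 96.0241675328216
0.10090072218140257 2.6320892918122865
far [[[0.603, -0.162, 0.02], [0.621, -0.367, 0.02]], [[0.601, -0.161, 0.03], [0.619, -0.364, 0.03]]]
near [[[0.437, -0.179, 0.02], [0.456, -0.38, 0.02]], [[0.436, -0.178, 0.03], [0.455, -0.377, 0.03]]]
left [[[0.568, -0.136, 0.02], [0.47, -0.146, 0.02]], [[0.566, -0.135, 0.03], [0.469, -0.145, 0.03]]]
right [[[0.594, -0.4, 0.02], [0.493, -0.409, 0.02]], [[0.592, -0.397, 0.03], [0.492, -0.406, 0.03]]]
[[0.5504 0.3108 0.065 ]
 [0.5584 0.2457 0.065 ]
 [0.5054 0.2054 0.065 ]] [[0.4899 0.3327 0.091 ]
 [0.4378 0.2935 0.091 ]
 [0.4459 0.2294 0.091 ]]
mark [[0.3823 0.318  0.083 ]] hub [[0.4957 0.2688 0.074 ]]
ptr [[0.4689 0.13   0.062 ]]
[  37.5449  -20.1916  -81.2445   95.1261  156.8705 -141.6607]
circ [0.4983 0.2695] 0.06508496595687485
[0.5504 0.3108] 0.06651928839452516 38.465020587228494
[0.5584 0.2457] 0.06454771537555068 -21.59431398727164
[0.5054 0.2054] 0.06447265175660008 -83.68301214818234
[0.4899 0.3327] 0.06383236091691896 97.56765203646083
[0.4378 0.2935] 0.06514991853244935 158.36035921071905
[0.4459 0.2294] 0.0659491354256273 -142.61932384908044
[0.3823 0.318 ] 0.12578419274599184 157.28006764255844
[0.4689 0.13  ] 0.1425358579683804 -101.90988665336728
[[0.5844 0.0997 0.02  ]
 [0.3543 0.1414 0.02  ]
 [0.4229 0.5099 0.02  ]]
spec table [[0.6171 0.0014 0.028 ]
 [0.4593 0.0275 0.028 ]
 [0.2707 0.224  0.028 ]]
```

```bash
cat >> h.py <<'E'
def trayT(p):
    c,s=np.cos(p[2]),np.sin(p[2]); return lambda q:np.array([p[0]+c*q[0]-s*q[1],p[1]+s*q[0]+c*q[1],q[2]])
def flapedge(name,a,outer=0,l=None):
    o=.040*np.cos(a)+outer*np.sin(a); z=.003+.040*np.sin(a)-outer*np.cos(a)
    if name in('near','far'):
        sg=-1 if name=='near' else 1
        return [(sg*(.052+o),y,z) for y in(.103,-.103)]
    sg=1 if name=='left' else -1
    return [(x,sg*(.105+o),z) for x in(.050,-.050)]
E
cat > fit.py <<'E'
from h import *
from scipy.optimize import least_squares
t=lambda L:np.array(L)/6.+[280,150]
s=lambda L:np.array(L)/7.+[150,130]
cor=[(.052,.105,.003),(.052,-.105,.003),(-.052,-.105,.003),(-.052,.105,.003)]
T=t([(200,172),(575,130),(603,305),(217,355)])
S=s([(445,437),(185,232),(362,163),(630,330)])
E={'far':t([(197,108),(572,66)]),'near':t([(243,412),(620,368)]),'left':t([(152,172),(178,353)]),'right':t([(637,113),(668,297)])}
ES={'near':s([(690,275),(417,98)]),'right':s([(147,157),(323,92)])}
ks=['near','far','left','right']
def f(p):
    F=trayT(p); e=[proj('top',[F(q) for q in cor])-T,(proj('side',[F(q) for q in cor])-S)]
    for i,k in enumerate(ks):
        X=[F(q) for q in flapedge(k,p[3+i])]
        e.append(proj('top',X)-E[k])
        if k in ES:e.append(proj('side',X)-ES[k])
    return np.concatenate([x.ravel() for x in e])
o=least_squares(f,[.53,-.27,.087,.8,.8,.8,.8],loss='soft_l1')
np.set_printoptions(precision=4,suppress=True)
print(o.x);print(f(o.x).reshape(-1,2))
E
python3 fit.py
```

```text
[ 0.5296 -0.2692  0.0932  0.6029  0.7843  0.8928  0.8122]
[[-1.421  -0.1463]
 [-0.5154 -0.5418]
 [ 0.0722  1.4474]
 [ 0.1569  0.6568]
 [-0.3959 -0.5499]
 [-0.8917 -0.0327]
 [-0.0061 -0.7351]
 [ 0.3741  2.0126]
 [-1.2221  0.4948]
 [ 0.3196  0.2556]
 [-0.4859 -0.2774]
 [-0.0198 -0.174 ]
 [-0.5248  0.1884]
 [ 0.2507 -0.1764]
 [-0.0076 -0.5236]
 [-0.0866  0.1128]
 [ 0.1183 -0.0096]
 [ 0.2566 -0.1057]
 [-0.3595 -0.4519]
 [-0.1469 -0.9387]]
```

```bash
cat >> h.py <<'E'
TP=np.array([0.5296,-0.2692,0.0932]); TY=TP[2]
def tr(x,y,z): return trayT(TP)((x,y,z))
E
python3 - <<'E'
from h import *
print('tweez etc',unproj('top',np.array([[520,190],[572,190],[470,187],[376,193],[340,192]])*.64,.01).round(3))
print(tool(tr(-.052-.060,0,.10),TY), tr(-.112,0,.1))
print(tool(tr(-.052-.060,0,.015),TY))
E
```

```text
tweez etc [[ 0.762 -0.237  0.01 ]
 [ 0.759 -0.348  0.01 ]
 [ 0.772 -0.131  0.01 ]
 [ 0.764  0.071  0.01 ]
 [ 0.768  0.148  0.01 ]]
[array([ 292.9, -265.6,  105.1]), array([-0.1,  0. , 15.3])] [ 0.41808608 -0.27962329  0.1       ]
[array([ 292.9, -265.5,  190.1]), array([-0.1,  0. , 15.3])]
```

```bash
python3 -m crank '[{"x":59,"y":-53,"z":10,"wz":5,"fingers":255},{"x":110,"y":-95,"z":30,"wz":10,"fingers":255},{"x":155,"y":-135,"z":50,"wz":15.3,"fingers":255},{"x":200,"y":-175,"z":60,"wz":15.3,"fingers":255},{"x":240,"y":-210,"z":70,"wz":15.3,"fingers":255}]' 20
python3 - <<'E'
from h import *
print(tool(tr(-.052-.060,0,.10),TY),tool(tr(-.052-.060,0,.015),TY))
E
```

```text
[array([ 292.9, -265.6,  105.1]), array([-0.1,  0. , 15.3])] [array([ 292.9, -265.5,  190.1]), array([-0.1,  0. , 15.3])]invalid input
```

```bash
python3 -m crank '[{"wx":0,"wy":0,"wz":5,"x":59,"y":-53,"z":10,"fingers":255},{"wx":0,"wy":0,"wz":10,"x":110,"y":-95,"z":30,"fingers":255},{"wx":0,"wy":0,"wz":15.3,"x":155,"y":-135,"z":50,"fingers":255},{"wx":0,"wy":0,"wz":15.3,"x":200,"y":-175,"z":60,"fingers":255},{"wx":0,"wy":0,"wz":15.3,"x":240,"y":-210,"z":70,"fingers":255}]' 20
```

```text
clock: 0.72
position: [0.3818, -0.3613, 0.1374]
eef_rot: [-3.14, 0.0, 0.093]
contact_force: [0.4, -0.9, -0.6]
grip_width: 0.0474
```

```bash
python3 - <<'E'
from h import *
print(tool(tr(-.052-.060,0,.015),TY))
E
```

```text
[array([ 43.8, -77.8, 122.5]), array([-0.1,  0. , -0. ])]
```

```bash
python3 -m crank '[{"wx":0,"wy":0,"wz":0,"x":22,"y":-39,"z":30,"fingers":255},{"wx":0,"wy":0,"wz":0,"x":44,"y":-78,"z":70,"fingers":255},{"wx":0,"wy":0,"wz":0,"x":44,"y":-78,"z":110,"fingers":255},{"wx":0,"wy":0,"wz":0,"x":44,"y":-78,"z":122,"fingers":255},{"wx":0,"wy":0,"wz":0,"x":44,"y":-78,"z":122,"fingers":255}]' 20
python3 - <<'E'
from h import *
print(tool(tr(-.052-.048,0,.015),TY), r.sense()['contact_force'])
crop('side','pics/a1.png',130,100,150,120,5)
E
```

```text
clock: 1.35
position: [0.4178, -0.2798, 0.0154]
eef_rot: [-3.14, 0.002, 0.092]
contact_force: [-0.3, -0.4, -0.1]
grip_width: 0.0004
[array([12.3, -0.2,  0.4]), array([-0.1,  0.1, -0.1])] [-0.33993574 -0.43890199 -0.10032969]
```

View pics/a1.png

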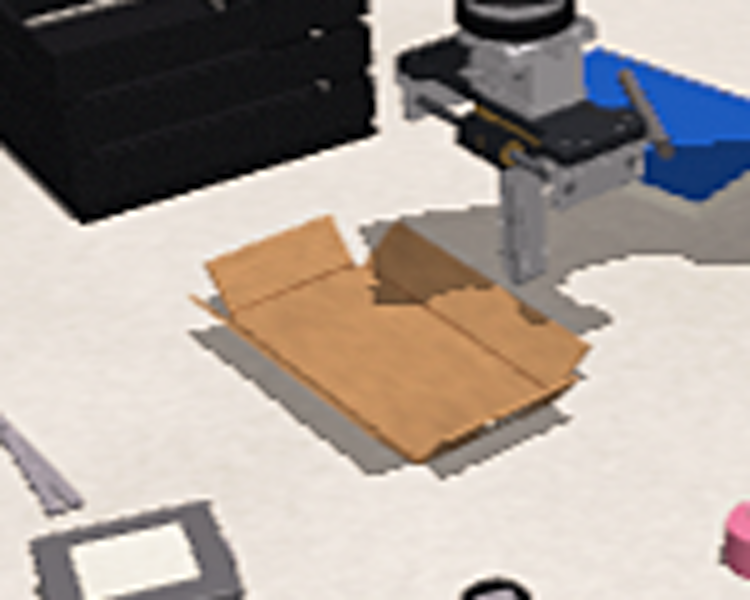

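```bash
python3 -m crank '[{"wx":0,"wy":0,"wz":0,"x":16,"y":0,"z":0,"fingers":255},{"wx":0,"wy":0,"wz":0,"x":22,"y":0,"z":-7,"fingers":255},{"wx":0,"wy":0,"wz":0,"x":28,"y":0,"z":-13,"fingers":255},{"wx":0,"wy":0,"wz":0,"x":35,"y":0,"z":-17,"fingers":255},{"wx":0,"wy":0,"wz":0,"x":42,"y":0,"z":-20,"fingers":255}]'
python3 - <<'E'
from h import *
crop('side','pics/a2.png',130,100,150,120,5)
E
```

```text
clock: 2.02
position: [0.4607, -0.2763, 0.0366]
eef_rot: [-3.141, 0.0, 0.092]
contact_force: [-0.7, -0.1, -1.2]
grip_width: 0.0004
```

View pics/a2.png

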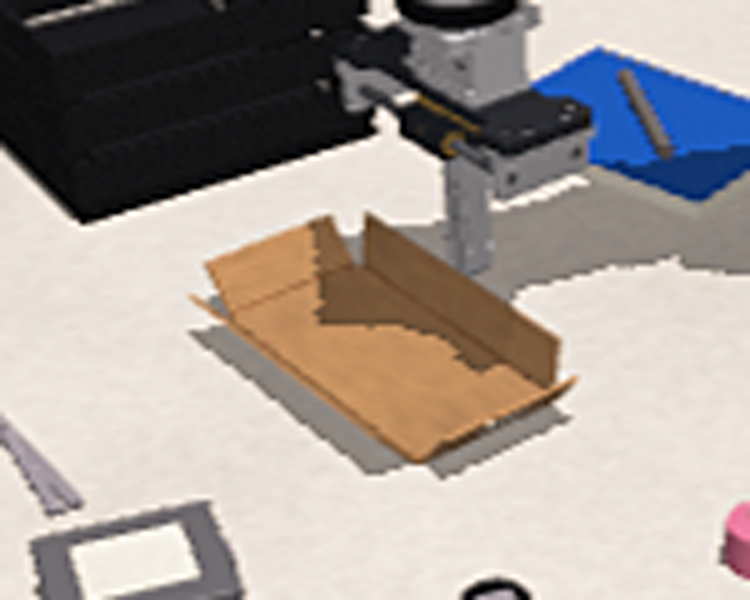

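```bash
python3 -m crank '[{"wx":0,"wy":0,"wz":0,"x":4,"y":0,"z":0,"fingers":255},{"wx":0,"wy":0,"wz":0,"x":7,"y":0,"z":-1,"fingers":255},{"wx":0,"wy":0,"wz":0,"x":8,"y":0,"z":-1,"fingers":255}]'
python3 - <<'E'
from h import *
s=r.sense();print(s['position'],s['contact_force'],tool(tr(-.062,0,.035)),tool(tr(0,-.165,.095)),tool(tr(0,-.165,.02)))
crop('side','pics/a3.png',130,100,150,120,5)
E
```

```text
clock: 2.45
position: [0.4676, -0.2755, 0.0371]
eef_rot: [-3.14, 0.003, 0.091]
contact_force: [-12.1, -2.1, 4.0]
grip_width: 0.0003
[ 0.46761126 -0.27551761  0.03706406] [-12.08607957  -2.14721032   3.98477286] [array([ 0.3, -0.5,  2.1])] [array([ 62.4, 164.3, -58.4])] [array([ 62.7, 164.4,  16.6])]
```

View pics/a3.png

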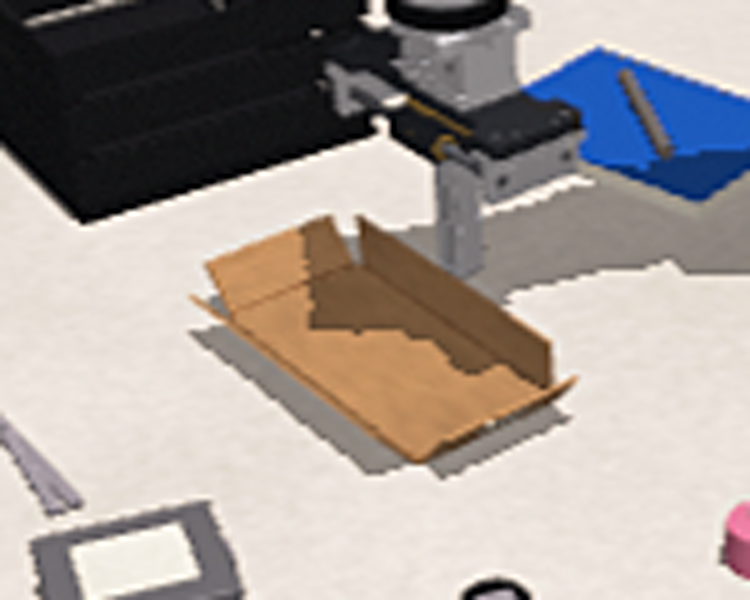

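```bash
python3 -m crank '[{"wx":0,"wy":0,"wz":0,"x":-15,"y":10,"z":-20,"fingers":255},{"wx":0,"wy":0,"wz":0,"x":10,"y":50,"z":-50,"fingers":255},{"wx":0,"wy":0,"wz":0,"x":40,"y":100,"z":-58,"fingers":255},{"wx":0,"wy":0,"wz":0,"x":62,"y":154,"z":-52,"fingers":255},{"wx":0,"wy":0,"wz":0,"x":62,"y":164,"z":-10,"fingers":255}]'
python3 - <<'E'
from h import *
print(tool(tr(0,-.165,.022),TY))
E
```

```text
clock: 3.12
position: [0.547, -0.4378, 0.0481]
eef_rot: [3.139, -0.001, 0.089]
contact_force: [-0.5, 0.3, -0.8]
grip_width: 0.0006
[array([-1.7, -4.6, 26.1]), array([ 0.2, -0.1, -0.2])]
```

```bash
python3 -m crank '[{"wx":0,"wy":0,"wz":0,"x":-2,"y":-5,"z":22,"fingers":255},{"wx":0,"wy":0,"wz":0,"x":-2,"y":-10,"z":26,"fingers":255},{"wx":0,"wy":0,"wz":0,"x":-2,"y":-21,"z":26,"fingers":255},{"wx":0,"wy":0,"wz":0,"x":-2,"y":-28,"z":19,"fingers":255},{"wx":0,"wy":0,"wz":0,"x":-2,"y":-35,"z":15,"fingers":255}]'
python3 - <<'E'
from h import *
print(tool(tr(0,-.105-.0223,.035),TY))
crop('side','pics/a4.png',130,100,150,120,5)
E
```

```text
clock: 3.75
position: [0.5426, -0.4028, 0.0348]
eef_rot: [3.137, -0.003, 0.09]
contact_force: [-0.4, -0.4, -0.2]
grip_width: 0.0005
[array([-0.6, -6.9, -0.3]), array([ 0.2, -0.2, -0.2])]
```

View pics/a4.png

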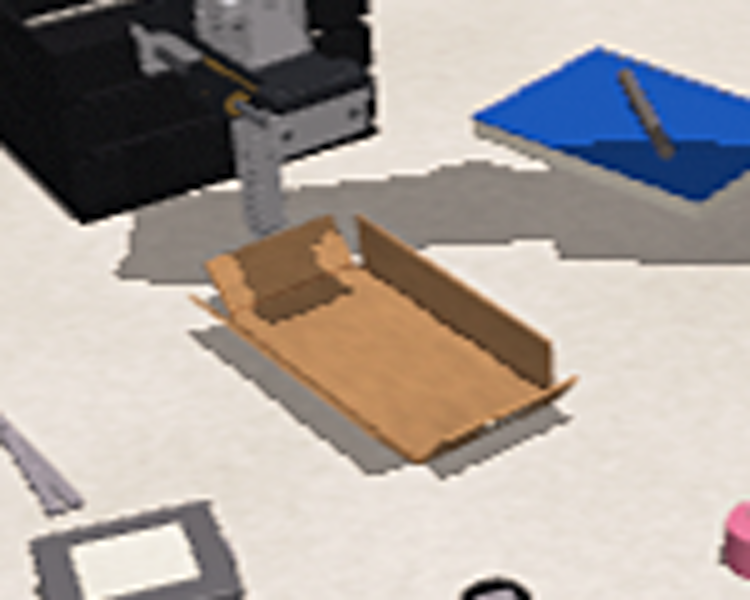

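```bash
python3 -m crank '[{"wx":0,"wy":0,"wz":0,"x":0,"y":13,"z":0,"fingers":255},{"wx":0,"wy":0,"wz":0,"x":0,"y":13,"z":13,"fingers":255},{"wx":0,"wy":0,"wz":0,"x":0,"y":7,"z":13,"fingers":255},{"wx":0,"wy":0,"wz":0,"x":0,"y":5,"z":13,"fingers":255},{"wx":0,"wy":0,"wz":0,"x":0,"y":5,"z":13,"fingers":255}]'
python3 - <<'E'
from h import *
print(tool(tr(0,-.105,.022),TY))
crop('side','pics/a5.png',160,100,75,60,10)
E
```

```text
clock: 4.42
position: [0.543, -0.4069, 0.0217]
eef_rot: [3.138, -0.003, 0.09]
contact_force: [-1.1, -2.0, 0.7]
grip_width: 0.0007
[array([ -0.7, -33.3,  -0.4]), array([ 0.2, -0.1, -0.2])]
```

View pics/a5.png

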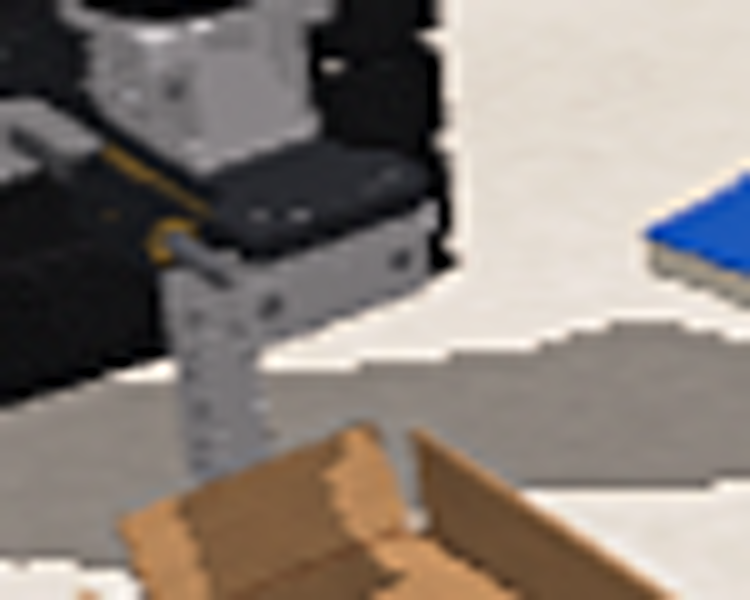

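```bash
python3 -m crank '[{"wx":0,"wy":0,"wz":0,"x":0,"y":-5,"z":-5,"fingers":255},{"wx":0,"wy":0,"wz":0,"x":0,"y":-11,"z":-9,"fingers":255},{"wx":0,"wy":0,"wz":0,"x":0,"y":-18,"z":-12,"fingers":255},{"wx":0,"wy":0,"wz":0,"x":0,"y":-23,"z":-13,"fingers":255},{"wx":0,"wy":0,"wz":0,"x":0,"y":-25,"z":-13,"fingers":255}]'
python3 - <<'E'
from h import *
print(tool(tr(0,-.105,.022),TY))
crop('side','pics/a6.png',130,100,150,120,5)
E
```

```text
clock: 5.1
position: [0.5413, -0.3838, 0.0357]
eef_rot: [3.135, -0.004, 0.09]
contact_force: [2.0, -13.8, 0.5]
grip_width: 0.0001
[array([ -1. , -10.3,  13.6]), array([ 0.4, -0.2, -0.2])]
```

View pics/a6.png

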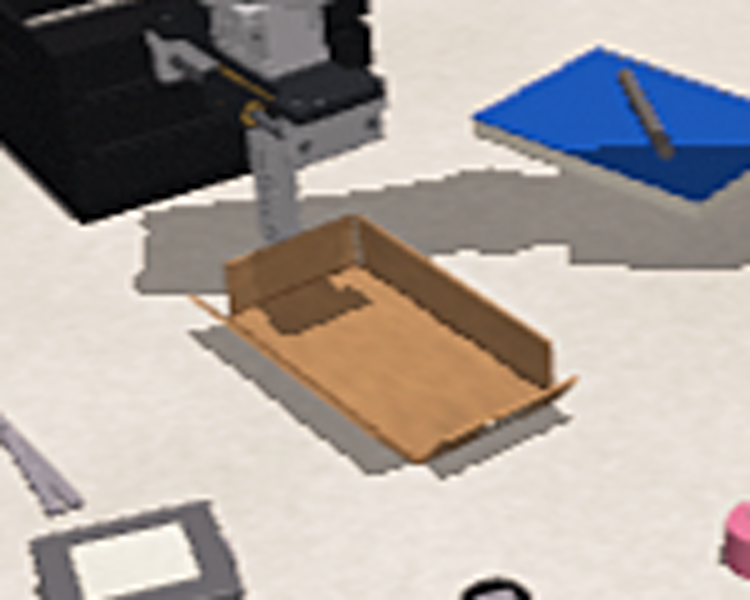

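```bash
python3 -m crank '[{"wx":0,"wy":0,"wz":0,"x":5,"y":15,"z":-20,"fingers":255},{"wx":0,"wy":0,"wz":0,"x":50,"y":10,"z":-55,"fingers":255},{"wx":0,"wy":0,"wz":0,"x":95,"y":-30,"z":-60,"fingers":255},{"wx":0,"wy":0,"wz":0,"x":107,"y":-80,"z":-50,"fingers":255},{"wx":0,"wy":0,"wz":0,"x":107,"y":-115,"z":-30,"fingers":255}]'
python3 - <<'E'
from h import *
print(tool(tr(.052+.055,0,.021),TY))
E
```

```text
clock: 5.78
position: [0.639, -0.2558, 0.0657]
eef_rot: [3.135, -0.006, 0.092]
contact_force: [-0.2, 0.4, -1.5]
grip_width: 0.0001
[array([-3.5,  2.8, 44.7]), array([ 0.4, -0.4, -0. ])]
```

```bash
python3 -m crank '[{"wx":0.4,"wy":-0.4,"wz":0,"x":0,"y":3,"z":25,"fingers":255},{"wx":0.4,"wy":-0.4,"wz":0,"x":0,"y":3,"z":45,"fingers":255},{"wx":0.4,"wy":-0.4,"wz":0,"x":-13,"y":3,"z":45,"fingers":255},{"wx":0.4,"wy":-0.4,"wz":0,"x":-19,"y":3,"z":45,"fingers":255},{"wx":0.4,"wy":-0.4,"wz":0,"x":-20,"y":3,"z":45,"fingers":255}]'
python3 - <<'E'
from h import *
print(tool(tr(.052,0,.021),TY))
crop('side','pics/a7.png',130,100,150,120,5)
E
```

```text
clock: 6.4
position: [0.6195, -0.262, 0.0216]
eef_rot: [3.141, -0.0, 0.091]
contact_force: [-0.3, 0.0, -0.2]
grip_width: 0.0004
[array([-38.2,  -1.1,   0.6]), array([ 0. , -0. , -0.1])]
```

View pics/a7.png

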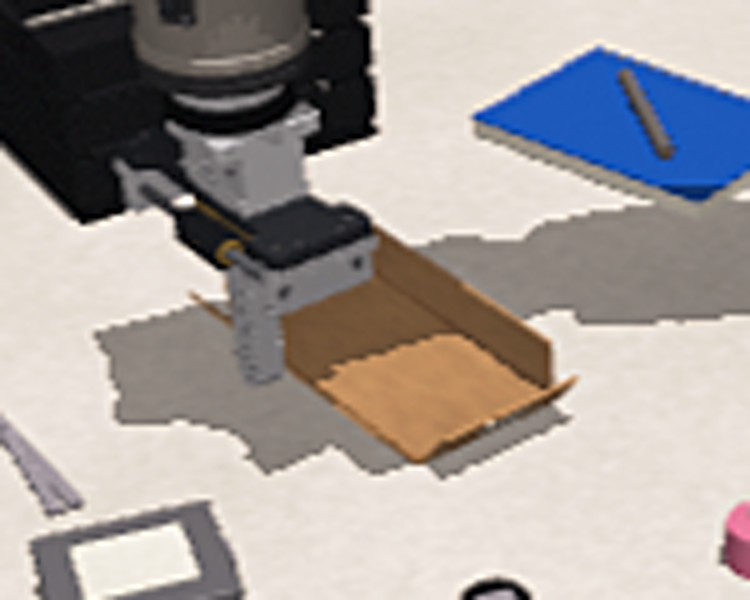

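```bash
python3 -m crank '[{"wx":0,"wy":0,"wz":0,"x":-6,"y":0,"z":-5,"fingers":255},{"wx":0,"wy":0,"wz":0,"x":-13,"y":0,"z":-10,"fingers":255},{"wx":0,"wy":0,"wz":0,"x":-20,"y":0,"z":-13,"fingers":255},{"wx":0,"wy":0,"wz":0,"x":-26,"y":0,"z":-14,"fingers":255},{"wx":0,"wy":0,"wz":0,"x":-28,"y":0,"z":-14,"fingers":255}]'
python3 - <<'E'
from h import *
print(tool(tr(.052,0,.021),TY))
crop('side','pics/a8.png',130,100,150,120,5)
E
```

```text
clock: 7.08
position: [0.5932, -0.2643, 0.0361]
eef_rot: [3.141, -0.004, 0.092]
contact_force: [13.1, 0.2, -4.2]
grip_width: 0.0005
[array([-11.9,  -1. ,  15.1]), array([ 0.1, -0.2, -0.1])]
```

View pics/a8.png

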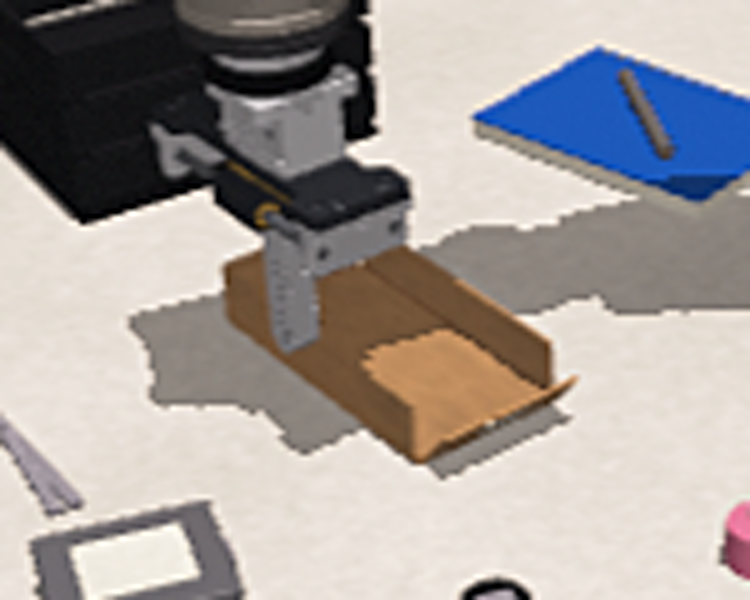

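```bash
python3 -m crank '[{"wx":0,"wy":0,"wz":0,"x":15,"y":-10,"z":-20,"fingers":255},{"wx":0,"wy":0,"wz":0,"x":5,"y":-50,"z":-55,"fingers":255},{"wx":0,"wy":0,"wz":0,"x":-25,"y":-95,"z":-60,"fingers":255},{"wx":0,"wy":0,"wz":0,"x":-55,"y":-140,"z":-50,"fingers":255},{"wx":0,"wy":0,"wz":0,"x":-64,"y":-164,"z":-30,"fingers":255}]'
python3 - <<'E'
from h import *
print(tool(tr(0,.105+.058,.024),TY))
E
```

```text
clock: 7.75
position: [0.5128, -0.1052, 0.0662]
eef_rot: [3.141, -0.005, 0.093]
contact_force: [0.4, -0.8, -1.3]
grip_width: 0.0008
[array([ 1.3,  1.8, 42.2]), array([ 0.1, -0.3, -0. ])]
```

```bash
python3 -m crank '[{"wx":0,"wy":-0.3,"wz":0,"x":1,"y":0,"z":25,"fingers":255},{"wx":0,"wy":-0.3,"wz":0,"x":1,"y":3,"z":42,"fingers":255},{"wx":0,"wy":-0.3,"wz":0,"x":1,"y":15,"z":42,"fingers":255},{"wx":0,"wy":-0.3,"wz":0,"x":1,"y":22,"z":42,"fingers":255},{"wx":0,"wy":-0.3,"wz":0,"x":1,"y":23,"z":42,"fingers":255}]'
python3 - <<'E'
from h import *
print(tool(tr(0,.105,.024),TY))
crop('side','pics/a9.png',130,100,150,120,5)
E
```

```text
clock: 8.38
position: [0.5162, -0.1273, 0.0254]
eef_rot: [-3.141, 0.0, 0.092]
contact_force: [-7.5, 14.6, 17.3]
grip_width: 0.0004
[array([ 0.2, 37.5,  1.3]), array([-0.,  0., -0.])]
```

View pics/a9.png

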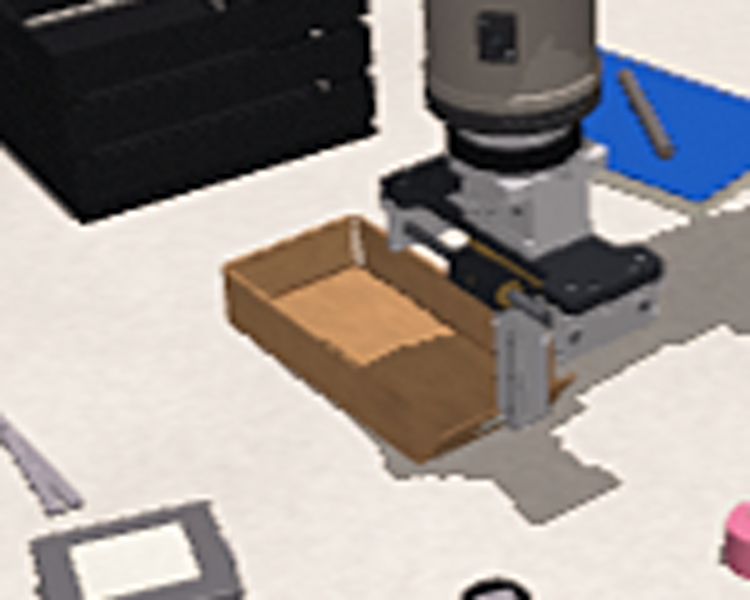

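```bash
python3 -m crank '[{"wx":0,"wy":0,"wz":0,"x":0,"y":-5,"z":0,"fingers":255},{"wx":0,"wy":0,"wz":0,"x":0,"y":-12,"z":4,"fingers":255},{"wx":0,"wy":0,"wz":0,"x":0,"y":-12,"z":10,"fingers":255},{"wx":0,"wy":0,"wz":0,"x":0,"y":-12,"z":10,"fingers":255}]'
python3 - <<'E'
from h import *
print(tool(tr(0,.105,.024),TY))
crop('side','pics/b1.png',205,160,60,45,13)
crop('top','pics/b2.png',280,150,130,80,6)
E
```

```text
clock: 8.93
position: [0.5147, -0.1156, 0.0148]
eef_rot: [-3.141, 0.001, 0.093]
contact_force: [0.4, -0.3, -0.4]
grip_width: 0.0007
[array([ 0.5, 49.3, -9.2]), array([-0. ,  0.1, -0. ])]
```

View pics/b1.png

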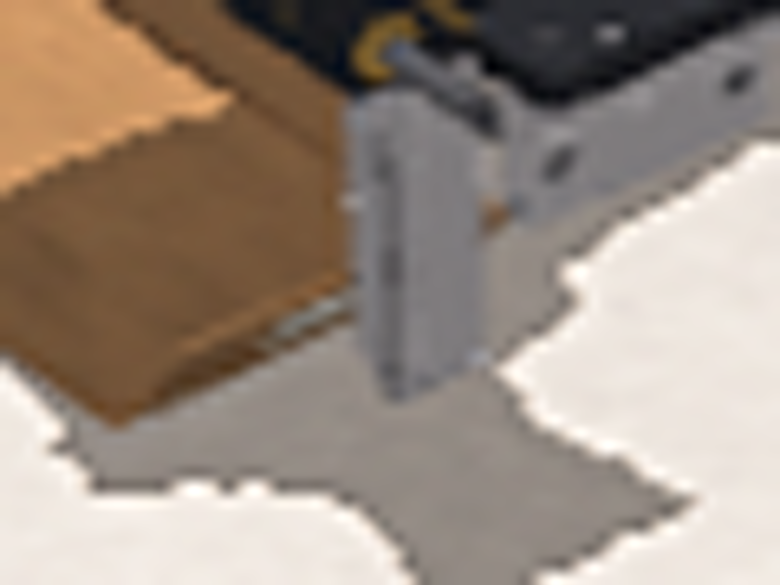

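View pics/b2.png

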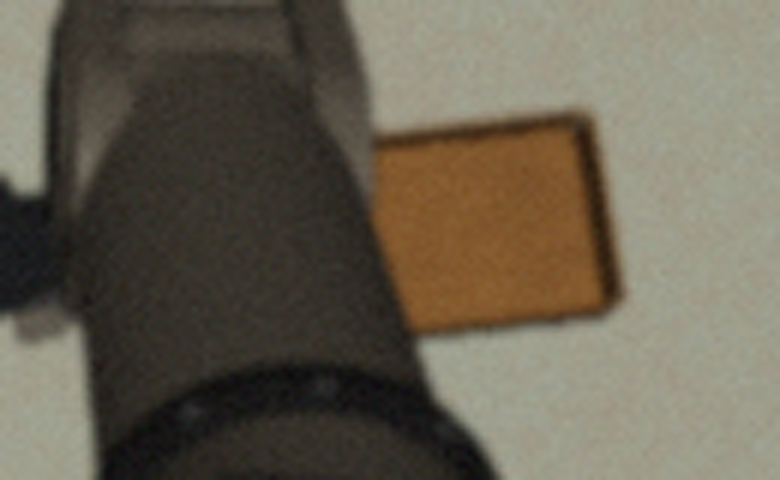

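```bash
python3 -m crank '[{"wx":0,"wy":0,"wz":0,"x":0,"y":2,"z":4,"fingers":255},{"wx":0,"wy":0,"wz":0,"x":0,"y":7,"z":2,"fingers":255},{"wx":0,"wy":0,"wz":0,"x":0,"y":12,"z":-4,"fingers":255},{"wx":0,"wy":0,"wz":0,"x":0,"y":18,"z":-10,"fingers":255},{"wx":0,"wy":0,"wz":0,"x":0,"y":25,"z":-14,"fingers":255}]'
python3 - <<'E'
from h import *
print(tool(tr(0,.105,.024),TY))
crop('side','pics/b3.png',205,160,60,45,13)
E
```

```text
clock: 9.65
position: [0.5175, -0.141, 0.0299]
eef_rot: [-3.141, 0.0, 0.092]
contact_force: [0.5, 1.4, -0.5]
grip_width: 0.0003
[array([ 0.1, 23.8,  5.8]), array([-0.,  0., -0.])]
```

View pics/b3.png

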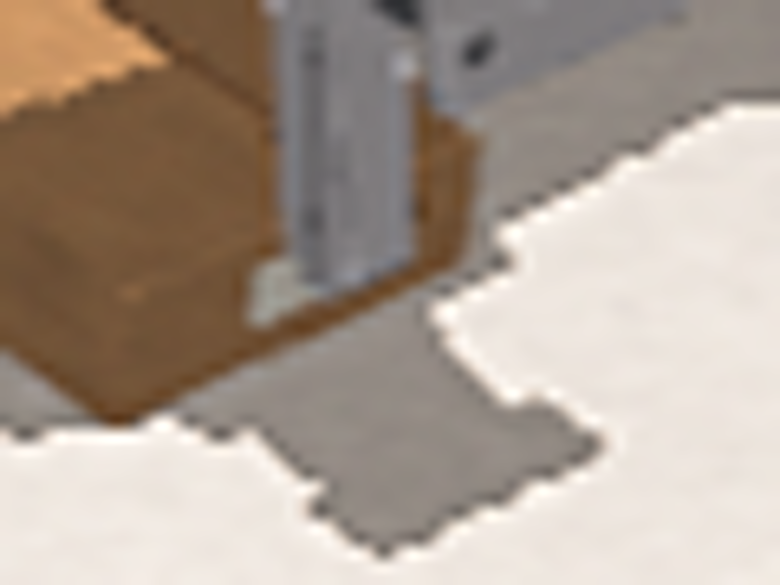

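```bash
python3 -m crank '[{"wx":0,"wy":0,"wz":0,"x":0,"y":6,"z":-3,"fingers":255},{"wx":0,"wy":0,"wz":0,"x":0,"y":12,"z":-4,"fingers":255},{"wx":0,"wy":0,"wz":0,"x":0,"y":14,"z":-4,"fingers":255},{"wx":0,"wy":0,"wz":0,"x":0,"y":14.5,"z":-4,"fingers":255}]'
python3 - <<'E'
from h import *
print(tool(tr(0,.105,.024),TY))
crop('side','pics/b4.png',130,100,150,120,5)
E
```

```text
clock: 10.2
position: [0.5189, -0.1521, 0.0342]
eef_rot: [-3.137, 0.001, 0.094]
contact_force: [-5.0, 27.8, 12.2]
grip_width: 0.0006
[array([-0.2, 12.6, 10.2]), array([-0.3,  0.1,  0.1])]
```

View pics/b4.png

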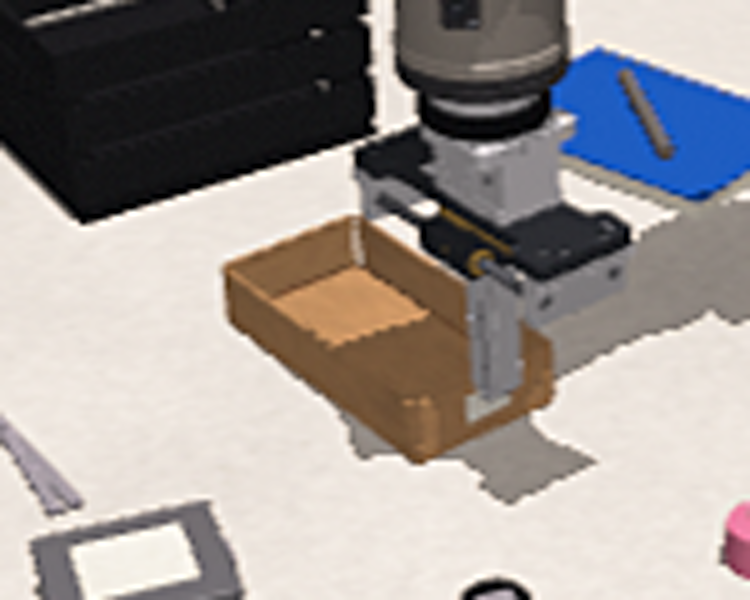

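```bash
python3 -m crank '[{"wx":0,"wy":0,"wz":0,"x":0,"y":-15,"z":-10,"fingers":255},{"wx":0,"wy":0,"wz":-10,"x":0,"y":-30,"z":-60,"fingers":255},{"wx":0,"wy":0,"wz":-20,"x":-10,"y":-60,"z":-110,"fingers":255},{"wx":0,"wy":0,"wz":-30,"x":-30,"y":-100,"z":-140,"fingers":255},{"wx":0,"wy":0,"wz":-40,"x":-50,"y":-150,"z":-145,"fingers":255}]'
python3 - <<'E'
from h import *
C=np.array([.4983,.2695]);th=np.radians(200)
p=C+.121*np.array([np.cos(th),np.sin(th)])
print(p,tool([*p,.17],np.radians(110)),r.sense()['qpos'])
crop('side','pics/b5.png',130,100,150,120,5)
E
```

```text
clock: 10.88
position: [0.4556, -0.0076, 0.1824]
eef_rot: [-3.141, -0.005, 0.797]
contact_force: [-0.0, 1.4, -0.7]
grip_width: 0.0007
[0.38459719 0.22811556] [array([ 118.9, -215.5,   13.1]), array([  0.1,  -0.3, -64.3])] [ 0.15316496  0.10456261 -0.29180561  2.09056092  0.03291707  0.947708
 -0.93006148]
```

View pics/b5.png

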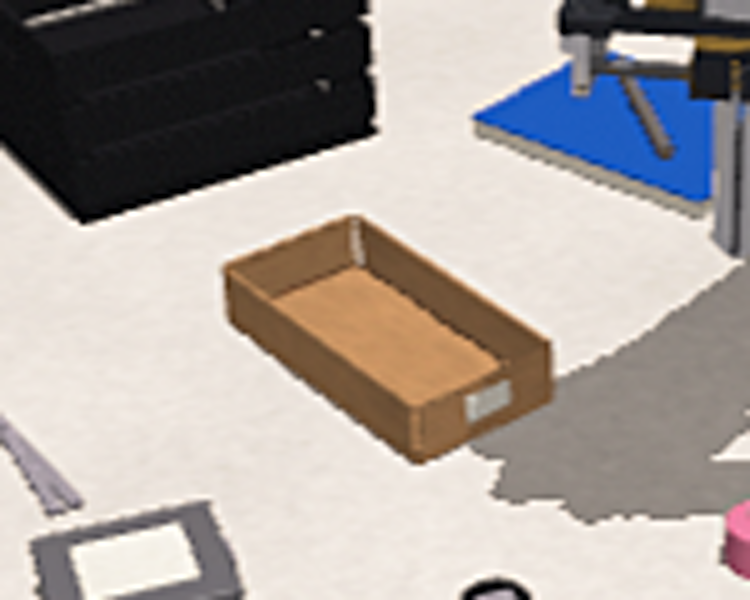

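```bash
python3 -m crank '[{"wx":0,"wy":0,"wz":-10,"x":35,"y":-40,"z":0,"fingers":210},{"wx":0,"wy":0,"wz":-20,"x":68,"y":-85,"z":0,"fingers":174},{"wx":0,"wy":0,"wz":-30,"x":92,"y":-130,"z":0,"fingers":174},{"wx":0,"wy":0,"wz":-40,"x":110,"y":-175,"z":5,"fingers":174},{"wx":0,"wy":0,"wz":-50,"x":119,"y":-210,"z":10,"fingers":174}]'
python3 - <<'E'
from h import *
C=np.array([.4983,.2695]);th=np.radians(200)
p=C+.121*np.array([np.cos(th),np.sin(th)])
print(p,tool([*p,.15],np.radians(110)))
E
```

```text
clock: 11.55
position: [0.3812, 0.2308, 0.1733]
eef_rot: [3.139, -0.005, 1.692]
contact_force: [0.7, -0.1, -0.8]
grip_width: 0.0299
[0.38459719 0.22811556] [array([-3.2,  3. , 23.3]), array([  0.2,  -0.3, -13.1])]
```

```bash
python3 -m crank '[{"wx":0,"wy":0,"wz":-10,"x":-3,"y":3,"z":23,"fingers":174},{"wx":0.2,"wy":-0.3,"wz":-13,"x":-3,"y":3,"z":50,"fingers":174},{"wx":0.2,"wy":-0.3,"wz":-13,"x":-3,"y":3,"z":68,"fingers":174},{"wx":0.2,"wy":-0.3,"wz":-13,"x":-3,"y":3,"z":68,"fingers":174}]'
python3 - <<'E'
from h import *
C=np.array([.4983,.2695]);th=np.radians(200)
p=C+.121*np.array([np.cos(th),np.sin(th)])
print(p,tool([*p,.075],np.radians(110)))
crop('top','pics/c1.png',90,150,160,110,5)
crop('side','pics/c2.png',255,120,190,200,4)
E
```

```text
clock: 12.05
position: [0.3841, 0.2281, 0.1047]
eef_rot: [-3.139, 0.001, 1.918]
contact_force: [0.0, 0.4, -0.3]
grip_width: 0.0297
[0.38459719 0.22811556] [array([-0.1,  0.5, 29.7]), array([-0.1,  0.1, -0.1])]
```

View pics/c1.png

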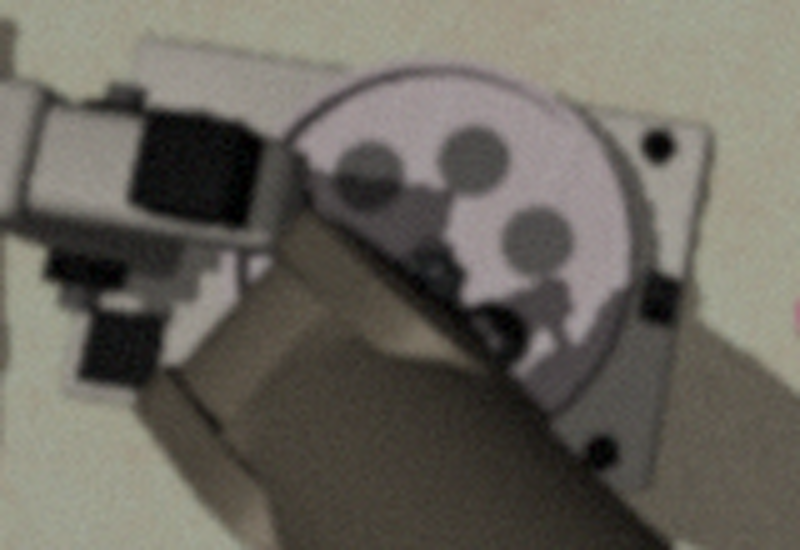

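View pics/c2.png

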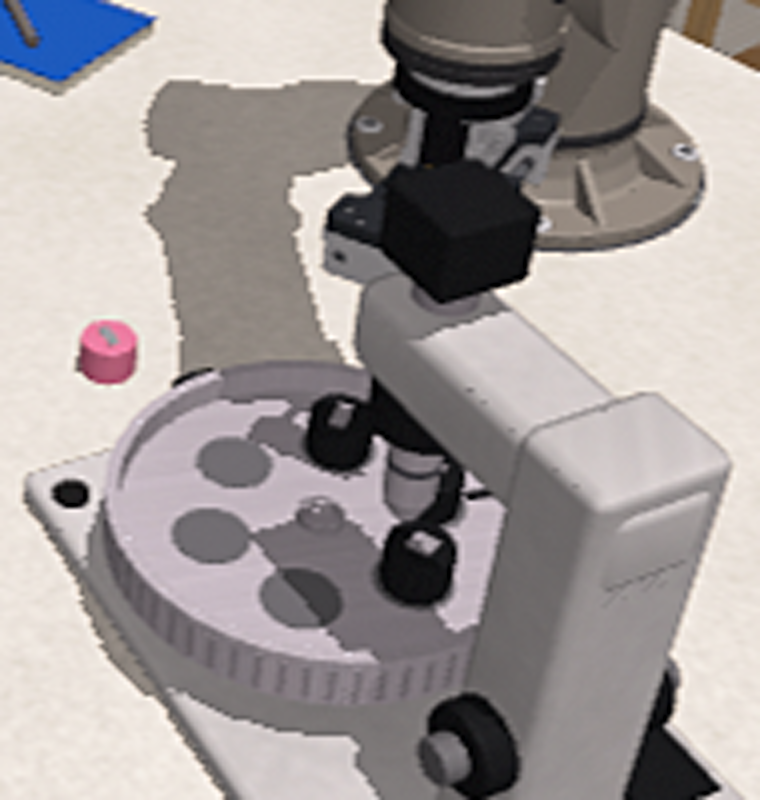

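```bash
python3 -m crank '[{"wx":0,"wy":0,"wz":0,"x":0,"y":0.5,"z":16,"fingers":174},{"wx":0,"wy":0,"wz":0,"x":0,"y":0.5,"z":29,"fingers":174},{"wx":0,"wy":0,"wz":0,"x":0,"y":0.5,"z":30,"fingers":174}]'
python3 -m crank '[{"wx":0,"wy":0,"wz":0,"x":0,"y":0,"z":0,"fingers":205},{"wx":0,"wy":0,"wz":0,"x":0,"y":0,"z":0,"fingers":240},{"wx":0,"wy":0,"wz":0,"x":0,"y":0,"z":0,"fingers":255},{"wx":0,"wy":0,"wz":0,"x":0,"y":0,"z":0,"fingers":255}]' 15
```

```text
clock: 12.52
position: [0.3848, 0.2285, 0.0749]
eef_rot: [-3.14, 0.001, 1.918]
contact_force: [1.0, 0.3, 0.7]
grip_width: 0.0297
clock: 13.02
position: [0.3843, 0.2283, 0.075]
eef_rot: [-3.139, 0.001, 1.919]
contact_force: [-6.0, -2.2, 6.4]
grip_width: 0.0077
```

```bash
python3 -m crank '[{"wx":0,"wy":0,"wz":-6,"x":-12.6,"y":0.7,"z":0,"fingers":255},{"wx":0,"wy":0,"wz":-13,"x":-27.2,"y":3.1,"z":0,"fingers":255},{"wx":0,"wy":0,"wz":-20,"x":-41.4,"y":7.3,"z":0,"fingers":255},{"wx":0,"wy":0,"wz":-27,"x":-54.9,"y":13.2,"z":0,"fingers":255},{"wx":0,"wy":0,"wz":-32,"x":-64.1,"y":18.4,"z":0,"fingers":255}]'
python3 - <<'E'
from h import *
C=np.array([.4983,.2695]);d=r.sense()['position'][:2]-C;print(np.hypot(*d),np.degrees(np.arctan2(*d[::-1]))%360,np.degrees(r.sense()['eef_rot']))
crop('top','pics/c3.png',90,150,160,110,5)
E
```

```text
clock: 13.65
position: [0.4249, 0.1751, 0.0752]
eef_rot: [3.141, -0.0, 2.48]
contact_force: [4.9, 10.2, -13.9]
grip_width: 0.0078
0.11957564135560275 232.11105424533315 [ 1.79971431e+02 -1.73883486e-02  1.42120172e+02]
```

View pics/c3.png

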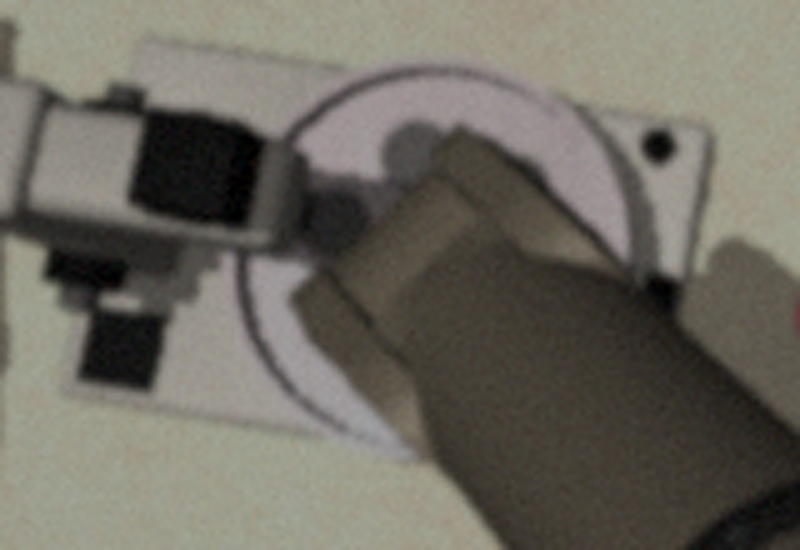

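```bash
python3 -m crank '[{"wx":0,"wy":0,"wz":0,"x":0,"y":0,"z":0,"fingers":255},{"wx":0,"wy":0,"wz":-6,"x":-12.6,"y":0.7,"z":0,"fingers":255},{"wx":0,"wy":0,"wz":-13,"x":-27.2,"y":3.1,"z":0,"fingers":255},{"wx":0,"wy":0,"wz":-18,"x":-37.4,"y":5.9,"z":0,"fingers":255},{"wx":0,"wy":0,"wz":-18,"x":-37.4,"y":5.9,"z":0,"fingers":255}]'
python3 - <<'E'
from h import *
C=np.array([.4983,.2695]);d=r.sense()['position'][:2]-C;print(np.hypot(*d),np.degrees(np.arctan2(*d[::-1]))%360,np.degrees(r.sense()['eef_rot']))
E
```

```text
clock: 14.32
position: [0.4599, 0.1572, 0.0752]
eef_rot: [3.139, 0.0, 2.799]
contact_force: [2.4, 6.9, -7.9]
grip_width: 0.0078
0.11870459606196966 251.13244074135272 [1.79833806e+02 2.30580809e-02 1.60394083e+02]
```

```bash
python3 -m crank '[{"wx":0,"wy":0,"wz":-4,"x":-8.4,"y":0.8,"z":0,"fingers":255},{"wx":0,"wy":0,"wz":-10,"x":-21,"y":2.4,"z":0,"fingers":255},{"wx":0,"wy":0,"wz":-17,"x":-35.4,"y":5.9,"z":0,"fingers":255},{"wx":0,"wy":0,"wz":-22,"x":-45.3,"y":9.4,"z":0,"fingers":255},{"wx":0,"wy":0,"wz":-22,"x":-45.3,"y":9.4,"z":0,"fingers":255}]'
python3 - <<'E'
from h import *
C=np.array([.4992,.2708]);d=r.sense()['position'][:2]-C;print(np.hypot(*d),np.degrees(np.arctan2(*d[::-1]))%360,np.degrees(r.sense()['eef_rot']))
E
```

```text
clock: 14.95
position: [0.5062, 0.1517, 0.0751]
eef_rot: [3.137, 0.002, -3.098]
contact_force: [-0.4, 4.9, -3.2]
grip_width: 0.0081
0.11928218222487845 273.375575478826 [ 1.79765102e+02  9.70110587e-02 -1.77526082e+02]
```

```bash
python3 -m crank '[{"wx":0,"wy":0,"wz":-4,"x":-8.4,"y":0.8,"z":0,"fingers":255},{"wx":0,"wy":0,"wz":-10,"x":-21,"y":2.4,"z":0,"fingers":255},{"wx":0,"wy":0,"wz":-17,"x":-35.4,"y":5.9,"z":0,"fingers":255},{"wx":0,"wy":0,"wz":-24,"x":-49.2,"y":11,"z":0,"fingers":255},{"wx":0,"wy":0,"wz":-24,"x":-49.2,"y":11,"z":0,"fingers":255}]'
python3 - <<'E'
from h import *
C=np.array([.4992,.2708]);d=r.sense()['position'][:2]-C;print(np.hypot(*d),np.degrees(np.arctan2(*d[::-1]))%360,np.degrees(r.sense()['eef_rot']))
crop('top','pics/c4.png',90,150,160,110,5)
crop('side','pics/c5.png',255,120,190,200,4)
E
```

```text
clock: 15.58
position: [0.555, 0.1661, 0.0752]
eef_rot: [3.137, 0.003, -2.677]
contact_force: [-2.3, 3.9, -0.5]
grip_width: 0.008
0.1186306570879345 298.0528344027895 [ 179.73655282    0.19688445 -153.39944559]
```

View pics/c4.png

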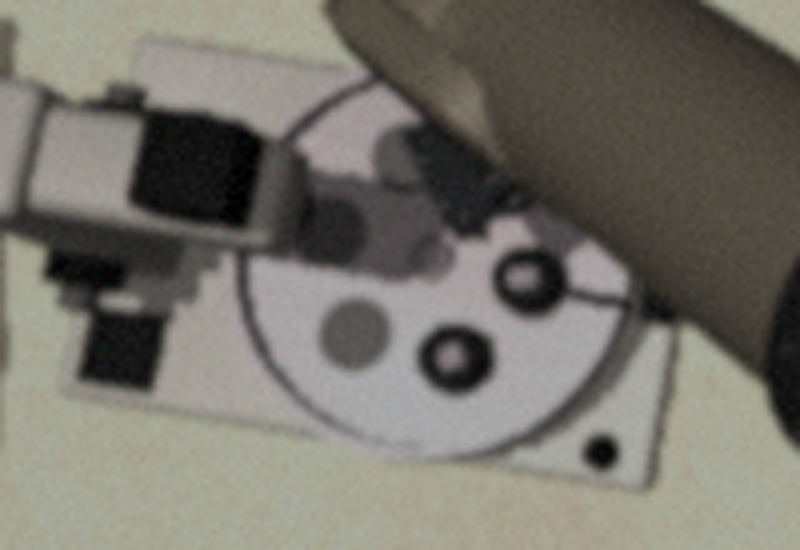

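View pics/c5.png

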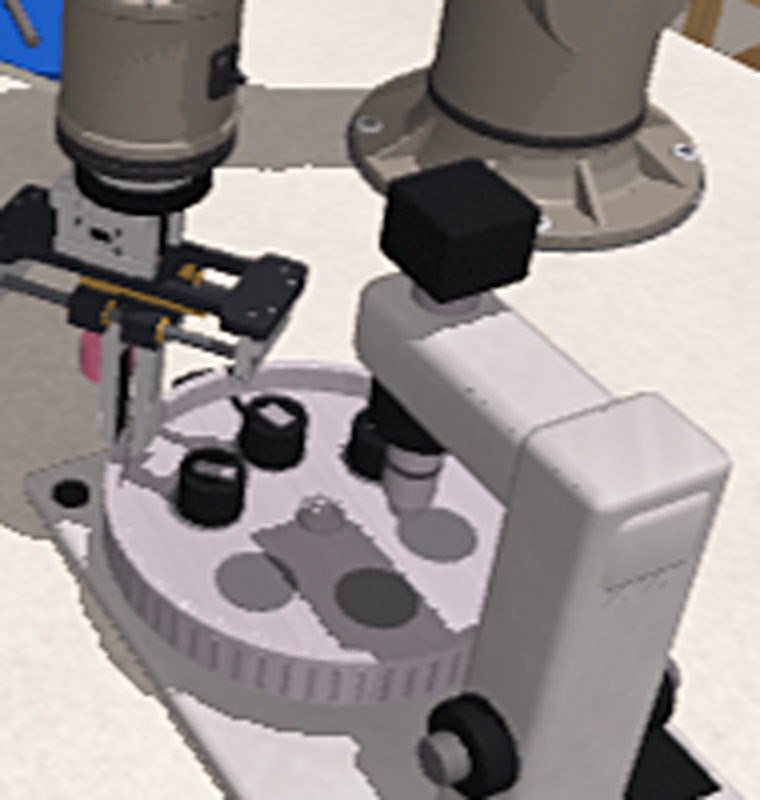

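```bash
python3 - <<'E'
from h import *
C=np.array([.4992,.2708])
for uv,z in [((575,292),.065),((600,297),.065),((615,299),.065),((632,303),.083),((660,300),.062)]:
    d=unproj('top',np.array([uv])/5+[90,150],z)[0,:2]-C; print(np.hypot(*d),np.degrees(np.arctan2(d[1],d[0])))
# initial mark
for uv,z in [((370,400),.065),((362,412),.065),((346,444),.083)]:
    d=unproj('top',np.array([uv])/5+[90,150],z)[0,:2]-C; print('i',np.hypot(*d),np.degrees(np.arctan2(d[1],d[0])))
E
```

```text
0.09210870501679602 -106.16037935381209
0.10796315682128085 -105.65180329447267
0.11730865518194317 -105.11945137043848
0.1307700293224185 -105.76135197581378
0.14428630268275322 -102.62188649207211
i 0.09694045194683915 157.18950468442253
i 0.10547753447330796 156.31323886584156
i 0.12607498623670135 157.99394302999505
```

```bash
python3 -m crank '[{"wx":0,"wy":0,"wz":-2,"x":-4.2,"y":0,"z":0,"fingers":255},{"wx":0,"wy":0,"wz":-4,"x":-8.8,"y":0.3,"z":0,"fingers":255},{"wx":0,"wy":0,"wz":-4,"x":-8.8,"y":0.3,"z":0,"fingers":255}]'
python3 -m crank '[{"wx":0,"wy":0,"wz":0,"x":0,"y":0,"z":0,"fingers":220},{"wx":0,"wy":0,"wz":0,"x":0,"y":0,"z":0,"fingers":180},{"wx":0,"wy":0,"wz":0,"x":0,"y":0,"z":0,"fingers":174}]'
python3 -m crank '[{"wx":0,"wy":0,"wz":0,"x":0,"y":0,"z":-30,"fingers":174},{"wx":0,"wy":0,"wz":0,"x":0,"y":0,"z":-70,"fingers":174},{"wx":0,"wy":0,"wz":0,"x":0,"y":-50,"z":-90,"fingers":174},{"wx":0,"wy":0,"wz":0,"x":0,"y":-110,"z":-90,"fingers":174},{"wx":0,"wy":0,"wz":0,"x":0,"y":-170,"z":-90,"fingers":174}]'
python3 - <<'E'
from h import *
print(np.degrees(r.sense()['eef_rot']))
a=[r.grab_frame('top').astype(float) for _ in range(8)]
a=np.mean(a,0).astype(np.uint8)
cv2.imwrite('pics/topavg.png',a)
crop(a,'pics/c6.png',150,160,100,75,8)
crop('side','pics/c7.png',255,120,190,200,4)
E
```

```text
clock: 16.05
position: [0.5623, 0.1704, 0.0752]
eef_rot: [3.137, 0.004, -2.609]
contact_force: [-1.7, 3.7, -2.0]
grip_width: 0.008
clock: 16.42
position: [0.5625, 0.1701, 0.0753]
eef_rot: [3.138, 0.004, -2.609]
contact_force: [-0.5, 0.4, 0.2]
grip_width: 0.0285
clock: 17.05
position: [0.6497, 0.0211, 0.1653]
eef_rot: [3.139, 0.004, -2.609]
contact_force: [0.2, 0.9, -0.6]
grip_width: 0.0299
[ 179.83791141    0.25770092 -149.50527338]
```

View pics/c6.png

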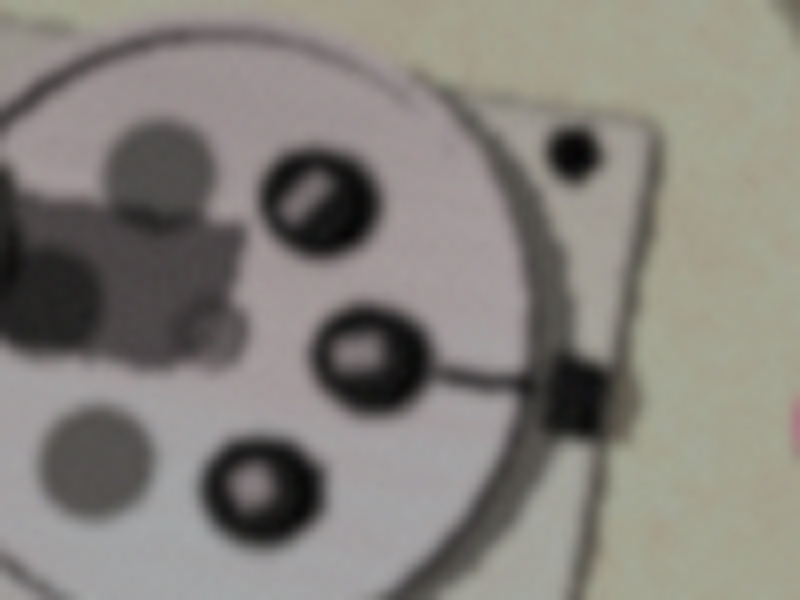

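View pics/c7.png

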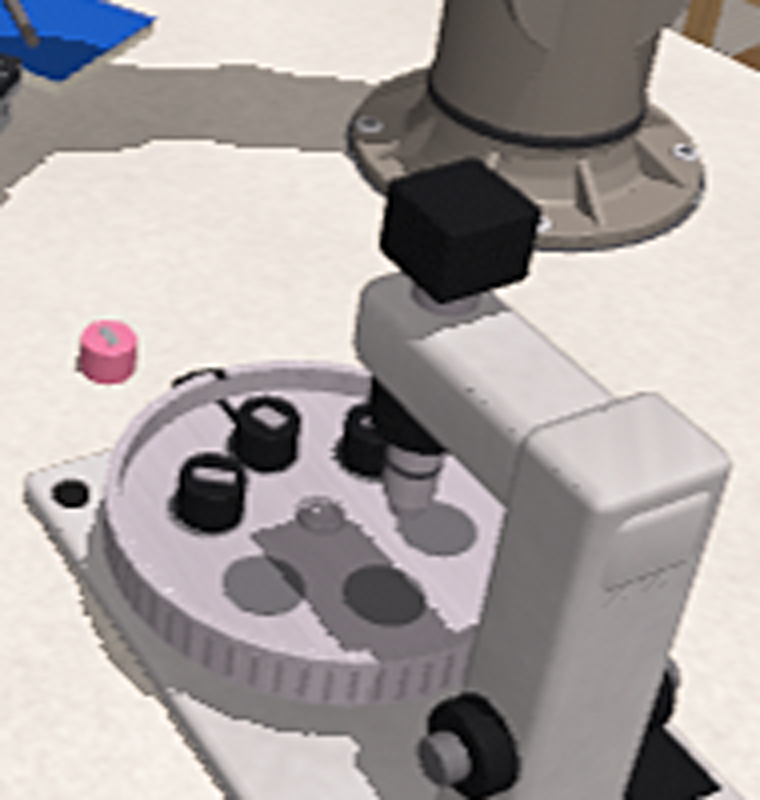

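```bash
python3 - <<'E'
from h import *
U=lambda L,z:unproj('top',np.array(L)/8+[150,160],z)[:,:2]
pads=U([(160,170),(98,460)],.065); print(pads)
sp=U([(318,200),(369,354),(260,488)],.090);print(sp)
for C in (np.array([.4992,.2708]),np.array([.4983,.2695])):
  a=lambda P:[(round(np.hypot(*(p-C)),4),round(np.degrees(np.arctan2(*(p-C)[::-1])),2)) for p in P]
  print('pads',a(pads));print('sp',a(sp));print('mark',a(U([(450,374),(480,379),(510,382)],.065)),a(U([(530,386)],.083)))
  print('brk',a(U([(577,397),(556,360),(605,368),(600,437),(550,428)],.063)))
  print('mid',a([(np.array([.5844,.0997])+[.3543,.1414])/2]))
  # holes
  print('holes',a(U([(573,152)],.021)))
for w in('top','side'):
  P=[]
  for th in(-100.7,-102,-104):
    t=np.radians(th);P.append([.4987+.128*np.cos(t),.270+.128*np.sin(t),.058])
  print(w,proj(w,P))
E
```

```text
[[0.56190526 0.29219612]
 [0.44848755 0.31447004]]
[[0.54374623 0.22556264]
 [0.48374302 0.20575103]
 [0.43372457 0.24675705]]
pads [(np.float64(0.0663), np.float64(18.84)), (np.float64(0.0669), np.float64(139.27))]
sp [(np.float64(0.0635), np.float64(-45.44)), (np.float64(0.0669), np.float64(-103.37)), (np.float64(0.0698), np.float64(-159.84))]
mark [(np.float64(0.0946), np.float64(-102.57)), (np.float64(0.1064), np.float64(-102.38)), (np.float64(0.1181), np.float64(-101.86))] [(np.float64(0.1286), np.float64(-102.71))]
brk [(np.float64(0.1445), np.float64(-102.18)), (np.float64(0.1342), np.float64(-96.78)), (np.float64(0.1535), np.float64(-97.28)), (np.float64(0.1571), np.float64(-107.13)), (np.float64(0.1374), np.float64(-107.92))]
mid [(np.float64(0.1532), np.float64(-101.24))]
holes [(np.float64(0.1552), np.float64(-61.26))]
pads [(np.float64(0.0675), np.float64(19.64)), (np.float64(0.0671), np.float64(137.92))]
sp [(np.float64(0.0632), np.float64(-44.03)), (np.float64(0.0654), np.float64(-102.86)), (np.float64(0.0685), np.float64(-160.6))]
mark [(np.float64(0.0931), np.float64(-102.2)), (np.float64(0.105), np.float64(-102.05)), (np.float64(0.1167), np.float64(-101.56))] [(np.float64(0.1271), np.float64(-102.45))]
brk [(np.float64(0.1431), np.float64(-101.94)), (np.float64(0.1328), np.float64(-96.46)), (np.float64(0.1521), np.float64(-97.0)), (np.float64(0.1555), np.float64(-106.95)), (np.float64(0.1359), np.float64(-107.73))]
mid [(np.float64(0.1517), np.float64(-101.0))]
holes [(np.float64(0.1545), np.float64(-60.74))]
top [[217.55081101 207.94355084]
 [217.37185304 208.85681081]
 [217.05583188 210.25544072]]
side [[305.79630785 219.33885858]
 [306.79976059 219.04805616]
 [308.36447304 218.6313618 ]]
```

```bash
cat >> h.py <<'E'
def tools(pts,yaw):
    for p in pts: print(p,tool(p,np.radians(yaw)))
E
python3 - <<'E'
from h import *
tools([(.50,.08,.17),(.4846,.2056,.17)],78.4)
E
```

```text
(0.5, 0.08, 0.17) [array([ 99.3, 123.3,  -5.1]), array([ 4.000e-01, -1.000e-01,  1.322e+02])]
(0.4846, 0.2056, 0.17) [array([ 48.6, 239.3,  -4.4]), array([ 4.000e-01, -1.000e-01,  1.322e+02])]
```

```bash
python3 -m crank '[{"wx":0,"wy":0,"wz":10,"x":20,"y":25,"z":-5,"fingers":100},{"wx":0,"wy":0,"wz":20,"x":40,"y":50,"z":-5,"fingers":100},{"wx":0,"wy":0,"wz":30,"x":60,"y":75,"z":-5,"fingers":100},{"wx":0,"wy":0,"wz":40,"x":80,"y":100,"z":-5,"fingers":100},{"wx":0,"wy":0,"wz":50,"x":99,"y":123,"z":-5,"fingers":100}]'
python3 -m crank '[{"wx":0,"wy":0,"wz":10,"x":0,"y":0,"z":0,"fingers":100},{"wx":0,"wy":0,"wz":20,"x":0,"y":0,"z":0,"fingers":100},{"wx":0,"wy":0,"wz":30,"x":0,"y":0,"z":0,"fingers":100},{"wx":0,"wy":0,"wz":40,"x":0,"y":0,"z":0,"fingers":100},{"wx":0,"wy":0,"wz":50,"x":0,"y":0,"z":0,"fingers":100}]'
python3 - <<'E'
from h import *
tools([(.4846,.2056,.15)],78.4)
a=np.mean([r.grab_frame('top').astype(float) for _ in range(4)],0).astype(np.uint8);cv2.imwrite('pics/d1.png',cv2.resize(a,(800,600)))
a=r.grab_frame('side');cv2.imwrite('pics/d2.png',cv2.resize(a,(800,600)))
E
```

```text
clock: 18.12
position: [0.4991, 0.0809, 0.1701]
eef_rot: [3.136, 0.0, 2.799]
contact_force: [0.0, 0.3, 0.9]
grip_width: 0.0573
clock: 18.75
position: [0.4988, 0.0816, 0.1704]
eef_rot: [3.138, -0.004, 1.922]
contact_force: [0.5, 1.2, -0.1]
grip_width: 0.0571
(0.4846, 0.2056, 0.15) [array([121.2,  29.2,  21. ]), array([ 0.2, -0.3, 31.7])]
```

View pics/d1.png

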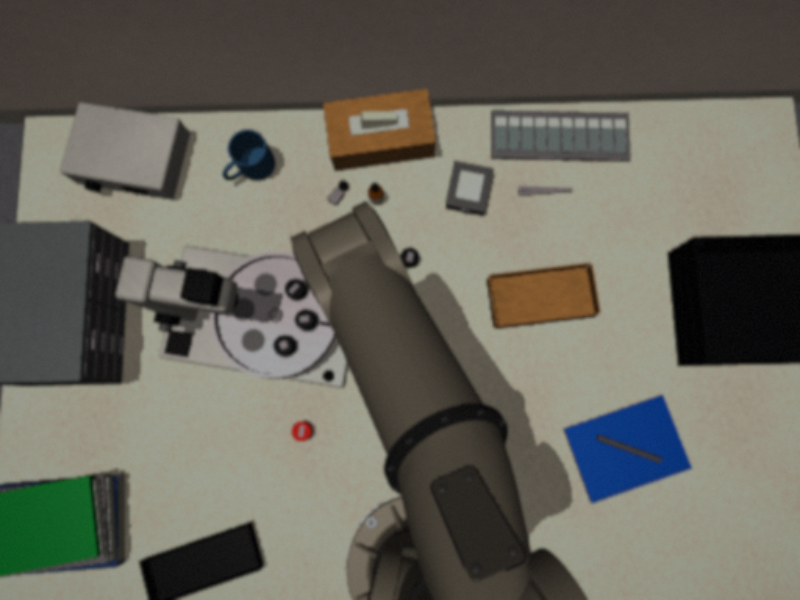

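View pics/d2.png

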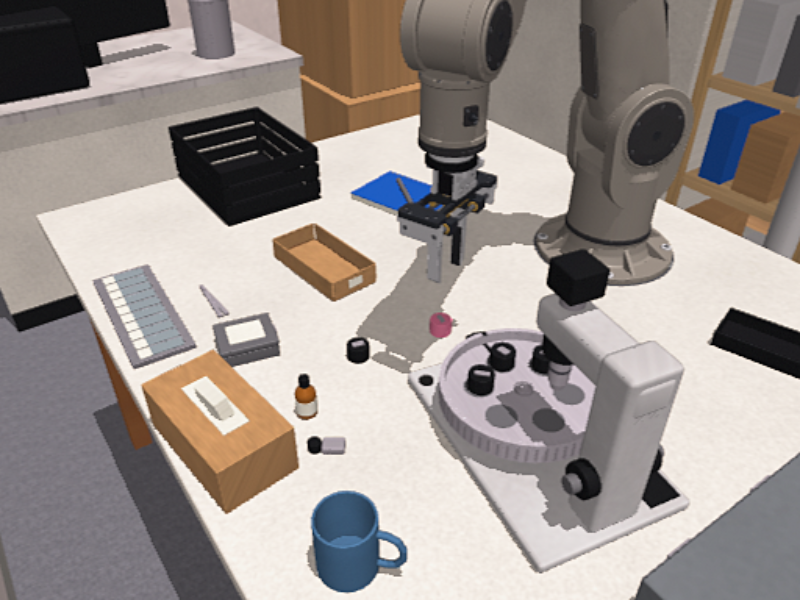

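```bash
python3 -m crank '[{"wx":0.2,"wy":-0.3,"wz":10,"x":10,"y":5,"z":0,"fingers":100},{"wx":0.2,"wy":-0.3,"wz":20,"x":35,"y":12,"z":5,"fingers":100},{"wx":0.2,"wy":-0.3,"wz":31,"x":70,"y":20,"z":10,"fingers":100},{"wx":0.2,"wy":-0.3,"wz":31.7,"x":110,"y":28,"z":20,"fingers":100},{"wx":0.2,"wy":-0.3,"wz":31.7,"x":121,"y":29,"z":30,"fingers":100}]'
python3 - <<'E'
from h import *
tools([(.4846,.2056,.071)],78.4)
crop('side','pics/d3.png',255,90,190,200,4)
E
```

```text
clock: 19.62
position: [0.4828, 0.2076, 0.1406]
eef_rot: [-3.141, -0.0, 1.384]
contact_force: [0.0, -0.4, -0.4]
grip_width: 0.0572
(0.4846, 0.2056, 0.071) [array([-1.6,  2.2, 69.6]), array([-0. , -0. ,  0.9])]
```

View pics/d3.png

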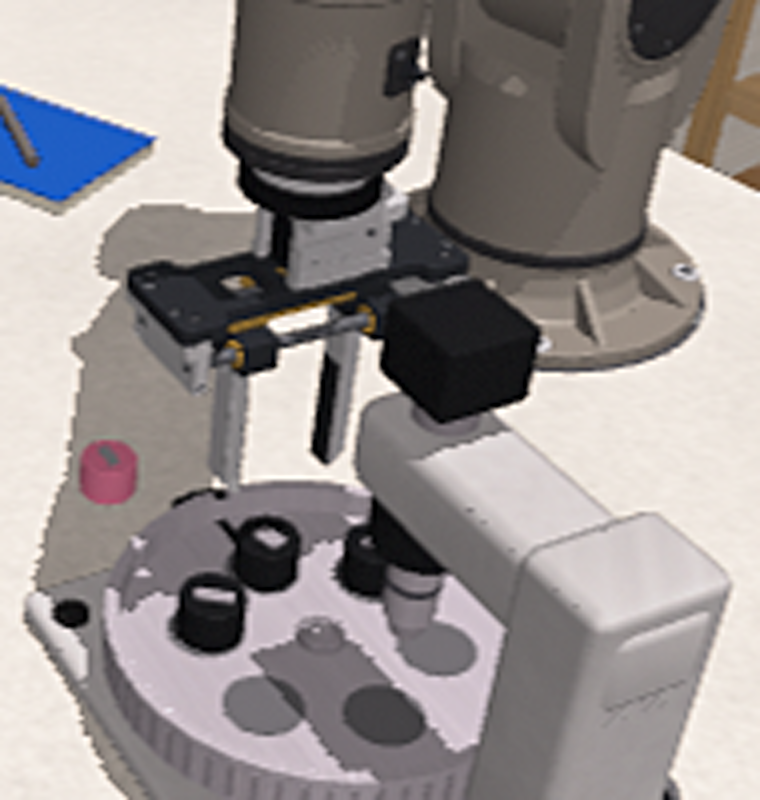

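```bash
python3 -m crank '[{"wx":0,"wy":0,"wz":1,"x":-1.6,"y":2.2,"z":10,"fingers":100},{"wx":0,"wy":0,"wz":1,"x":-1.6,"y":2.2,"z":40,"fingers":100},{"wx":0,"wy":0,"wz":1,"x":-1.6,"y":2.2,"z":65,"fingers":100},{"wx":0,"wy":0,"wz":1,"x":-1.6,"y":2.2,"z":69,"fingers":100},{"wx":0,"wy":0,"wz":1,"x":-1.6,"y":2.2,"z":69,"fingers":100}]'
python3 -m crank '[{"wx":0,"wy":0,"wz":0,"x":0,"y":0,"z":0,"fingers":140},{"wx":0,"wy":0,"wz":0,"x":0,"y":0,"z":0,"fingers":170},{"wx":0,"wy":0,"wz":0,"x":0,"y":0,"z":0,"fingers":200},{"wx":0,"wy":0,"wz":0,"x":0,"y":0,"z":0,"fingers":200}]' 15
```

```text
clock: 20.3
position: [0.4842, 0.2046, 0.0706]
eef_rot: [-3.139, 0.001, 1.366]
contact_force: [0.3, 0.1, -0.0]
grip_width: 0.0571
clock: 20.8
position: [0.4846, 0.2047, 0.0713]
eef_rot: [-3.14, 0.0, 1.365]
contact_force: [-1.7, -2.4, 7.6]
grip_width: 0.0398
```

```bash
sed -i 's/^TP=.*/TP=np.array([0.5303,-0.2681,0.0932])/' h.py; python3 -m crank '[{"wx":0,"wy":0,"wz":0,"x":0,"y":0,"z":-20,"fingers":200},{"wx":0,"wy":0,"wz":0,"x":0,"y":0,"z":-55,"fingers":200},{"wx":0,"wy":0,"wz":0,"x":-20,"y":0,"z":-85,"fingers":200},{"wx":0,"wy":0,"wz":0,"x":-70,"y":0,"z":-90,"fingers":200},{"wx":0,"wy":0,"wz":0,"x":-130,"y":0,"z":-90,"fingers":200}]'
python3 - <<'E'
from h import *
tools([tr(0,-.078,.12)],95.3)
crop('side','pics/d4.png',255,90,190,200,4)
E
```

```text
clock: 21.42
position: [0.4583, 0.0768, 0.1623]
eef_rot: [3.141, -0.0, 1.367]
contact_force: [0.7, -0.1, -0.8]
grip_width: 0.0397
[ 0.53755908 -0.34576148  0.12      ] [array([-397.8,  163. ,   42.2]), array([  0.,  -0., -17.])]
```

View pics/d4.png

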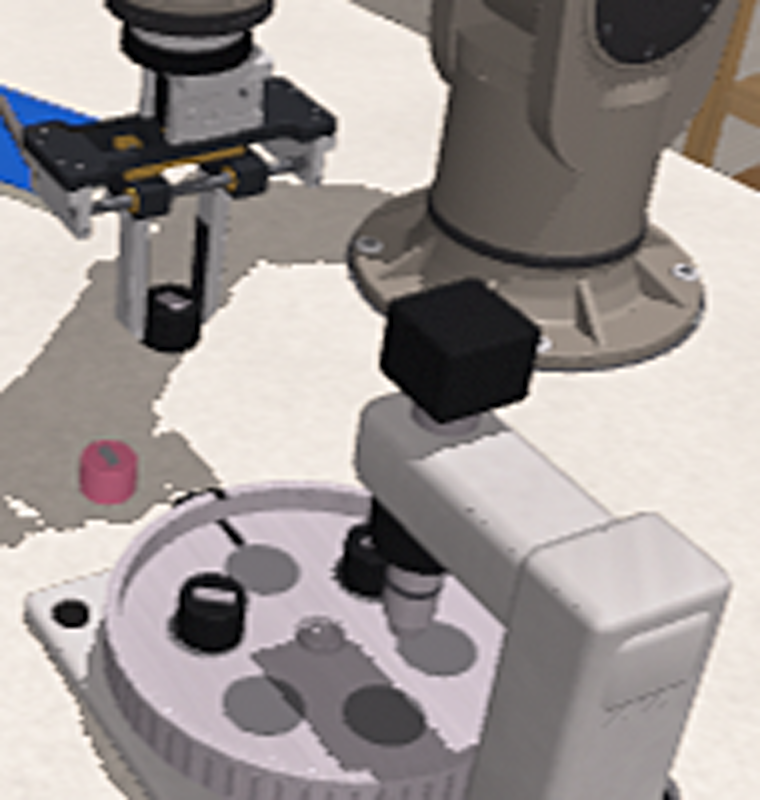

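```bash
python3 -m crank '[{"wx":0,"wy":0,"wz":-3,"x":-45,"y":20,"z":0,"fingers":200},{"wx":0,"wy":0,"wz":-8,"x":-100,"y":43,"z":0,"fingers":200},{"wx":0,"wy":0,"wz":-13,"x":-155,"y":66,"z":10,"fingers":200},{"wx":0,"wy":0,"wz":-17,"x":-210,"y":89,"z":20,"fingers":200},{"wx":0,"wy":0,"wz":-17,"x":-265,"y":112,"z":30,"fingers":200}]'
python3 - <<'E'
from h import *
tools([tr(0,-.078,.09)],95.3)
E
```

```text
clock: 22.1
position: [0.5106, -0.2159, 0.1322]
eef_rot: [-3.14, 0.004, 1.659]
contact_force: [1.0, 1.0, -1.0]
grip_width: 0.0395
[ 0.53755908 -0.34576148  0.09      ] [array([-131.5,   15.6,   42.6]), array([-0.1,  0.2, -0.3])]
```

```bash
python3 -m crank '[{"wx":0,"wy":0,"wz":0,"x":-50,"y":6,"z":5,"fingers":200},{"wx":0,"wy":0,"wz":0,"x":-100,"y":12,"z":20,"fingers":200},{"wx":0,"wy":0,"wz":0,"x":-131,"y":15,"z":40,"fingers":200},{"wx":0,"wy":0,"wz":0,"x":-131,"y":15,"z":50,"fingers":200},{"wx":0,"wy":0,"wz":0,"x":-131,"y":15,"z":55,"fingers":200}]'
python3 - <<'E'
from h import *
tools([tr(0,-.078,.011)],95.3)
crop('side','pics/d5.png',130,80,150,120,5)
E
```

```text
clock: 22.72
position: [0.5367, -0.3443, 0.0771]
eef_rot: [-3.139, 0.003, 1.659]
contact_force: [-0.1, -0.3, -1.1]
grip_width: 0.0398
[ 0.53755908 -0.34576148  0.011     ] [array([-1.4,  0.8, 66.1]), array([-0.1,  0.1, -0.2])]
```

View pics/d5.png

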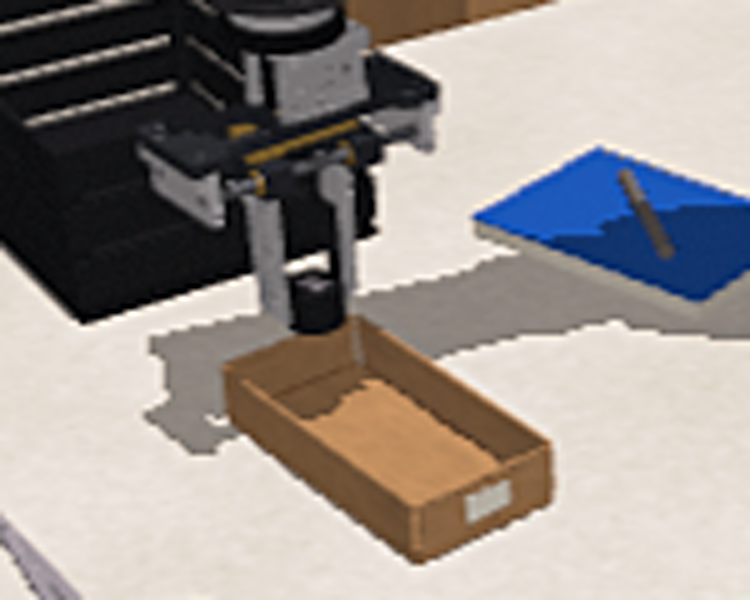

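```bash
python3 -m crank '[{"wx":0,"wy":0,"wz":0,"x":-1,"y":1,"z":30,"fingers":200},{"wx":0,"wy":0,"wz":0,"x":-1,"y":1,"z":55,"fingers":200},{"wx":0,"wy":0,"wz":0,"x":-1,"y":1,"z":64,"fingers":200},{"wx":0,"wy":0,"wz":0,"x":-1,"y":1,"z":66,"fingers":200},{"wx":0,"wy":0,"wz":0,"x":-1,"y":1,"z":66,"fingers":200}]'
python3 -m crank '[{"wx":0,"wy":0,"wz":0,"x":0,"y":0,"z":0,"fingers":130},{"wx":0,"wy":0,"wz":0,"x":0,"y":0,"z":0,"fingers":110},{"wx":0,"wy":0,"wz":0,"x":0,"y":0,"z":0,"fingers":110}]'
python3 -m crank '[{"wx":0,"wy":0,"wz":0,"x":0,"y":0,"z":-30,"fingers":110},{"wx":0,"wy":0,"wz":0,"x":0,"y":0,"z":-80,"fingers":110},{"wx":0,"wy":0,"wz":0,"x":40,"y":0,"z":-110,"fingers":100},{"wx":0,"wy":0,"wz":0,"x":90,"y":0,"z":-135,"fingers":100},{"wx":0,"wy":0,"wz":0,"x":150,"y":0,"z":-140,"fingers":100}]'
python3 - <<'E'
from h import *
crop('side','pics/d6.png',130,80,150,120,5)
C=np.array([.4988,.2702])
for th in(-41.6,-161.6): t=np.radians(th);print(C+.066*np.array([np.cos(t),np.sin(t)]))
tools([(.5458,.2259,.15)],138.4);tools([(.4349,.248,.15)],18.4)
E
```

```text
clock: 23.4
position: [0.5383, -0.345, 0.0119]
eef_rot: [-3.14, 0.003, 1.66]
contact_force: [-0.1, -0.4, -0.6]
grip_width: 0.0398
clock: 23.78
position: [0.5384, -0.3452, 0.0123]
eef_rot: [-3.141, 0.004, 1.66]
contact_force: [1.1, -0.3, 0.0]
grip_width: 0.0534
clock: 24.4
position: [0.5257, -0.1946, 0.1536]
eef_rot: [3.14, 0.005, 1.659]
contact_force: [0.9, 0.9, -0.8]
grip_width: 0.0569
[0.54815467 0.22638087]
[0.43617418 0.24936716]
(0.5458, 0.2259, 0.15) [array([407.9,  59.5,   2.8]), array([  0. ,   0.1, -42.9])]
(0.4349, 0.248, 0.15) [array([440.4, -48.8,   2.6]), array([ 0.1,  0.1, 77.1])]
```

View pics/d6.png

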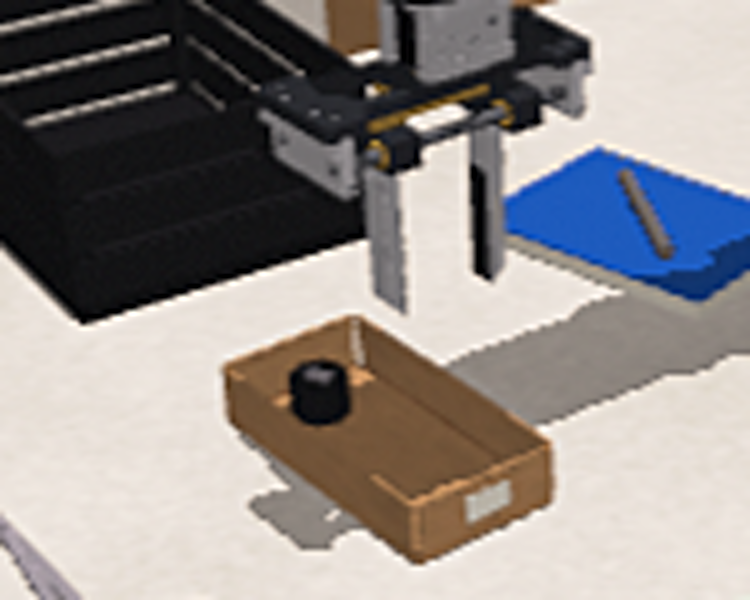

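```bash
python3 -m crank '[{"wx":0,"wy":0,"wz":-8,"x":55,"y":8,"z":0,"fingers":100},{"wx":0,"wy":0,"wz":-17,"x":112,"y":16,"z":0,"fingers":100},{"wx":0,"wy":0,"wz":-26,"x":170,"y":25,"z":0,"fingers":100},{"wx":0,"wy":0,"wz":-35,"x":228,"y":34,"z":0,"fingers":100},{"wx":0,"wy":0,"wz":-43,"x":285,"y":42,"z":0,"fingers":100}]'
python3 - <<'E'
from h import *
print(unproj('side',np.array([[210,472],[267,415]])/4+[255,120],.093))
tools([(.5455,.2259,.14)],138.4)
a=np.mean([r.grab_frame('top').astype(float) for _ in range(3)],0).astype(np.uint8)
crop(a,'pics/e0.png',90,150,160,110,5)
crop('side','pics/e1.png',255,120,190,200,4)
E
```

```text
clock: 25.08
position: [0.5401, 0.1037, 0.1533]
eef_rot: [-3.141, 0.003, 2.421]
contact_force: [1.1, -0.4, 0.1]
grip_width: 0.0571
[[0.5448281  0.22853121 0.093     ]
 [0.48397839 0.20942274 0.093     ]]
(0.5455, 0.2259, 0.14) [array([76.6, 95.5, 13. ]), array([-0. ,  0.2,  0.3])]
```

View pics/e0.png

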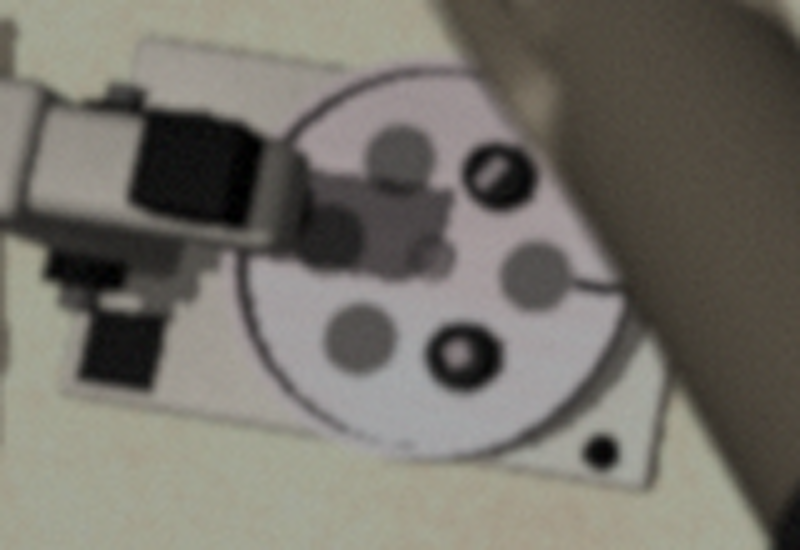

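View pics/e1.png

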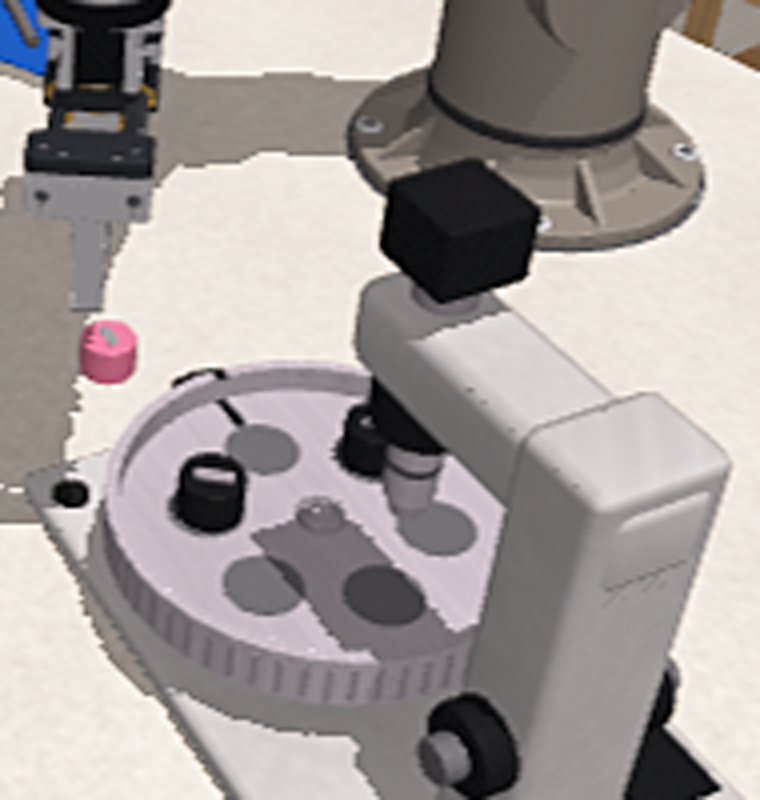

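```bash
python3 -m crank '[{"wx":0,"wy":0,"wz":0,"x":35,"y":42,"z":0,"fingers":100},{"wx":0,"wy":0,"wz":0,"x":70,"y":86,"z":6,"fingers":100},{"wx":0,"wy":0,"wz":0,"x":77,"y":95,"z":20,"fingers":100},{"wx":0,"wy":0,"wz":0,"x":77,"y":95,"z":25,"fingers":100}]'
python3 - <<'E'
from h import *
tools([(.5453,.2268,.071)],138.4)
crop('side','pics/e2.png',255,120,190,200,4)
E
```

```text
clock: 25.78
position: [0.5448, 0.2239, 0.1266]
eef_rot: [-3.139, 0.002, 2.418]
contact_force: [-0.3, -1.2, -0.7]
grip_width: 0.0571
(0.5453, 0.2268, 0.071) [array([ 1.6,  2.6, 55.5]), array([-0.1,  0.1,  0.1])]
```

View pics/e2.png

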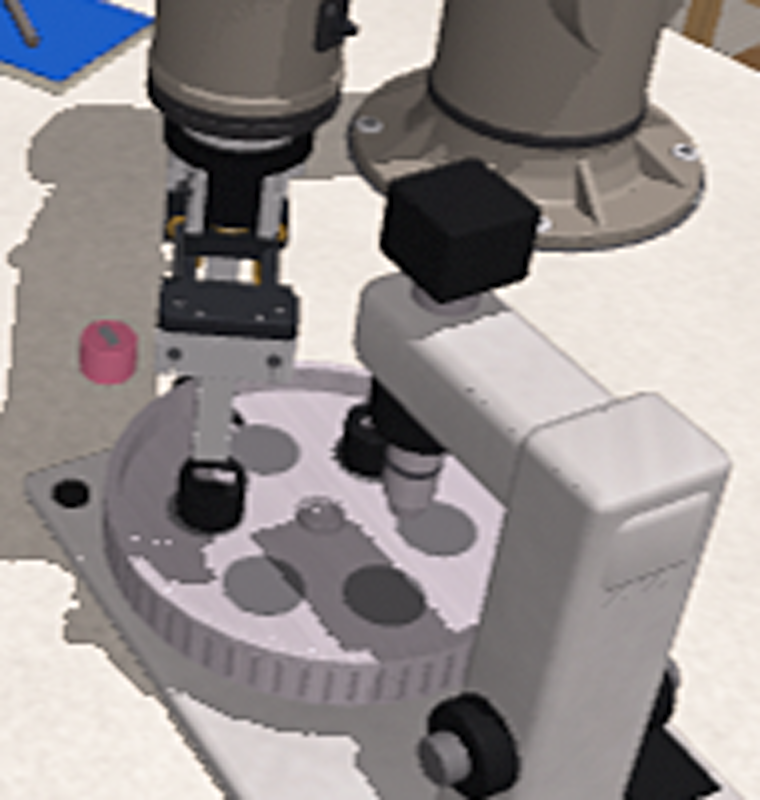

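```bash
python3 -m crank '[{"wx":0,"wy":0,"wz":0,"x":1.5,"y":2.5,"z":5,"fingers":100},{"wx":0,"wy":0,"wz":0,"x":1.5,"y":2.5,"z":30,"fingers":100},{"wx":0,"wy":0,"wz":0,"x":1.5,"y":2.5,"z":52,"fingers":100},{"wx":0,"wy":0,"wz":0,"x":1.5,"y":2.5,"z":55,"fingers":100}]'
python3 -m crank '[{"wx":0,"wy":0,"wz":0,"x":0,"y":0,"z":0,"fingers":140},{"wx":0,"wy":0,"wz":0,"x":0,"y":0,"z":0,"fingers":170},{"wx":0,"wy":0,"wz":0,"x":0,"y":0,"z":0,"fingers":200},{"wx":0,"wy":0,"wz":0,"x":0,"y":0,"z":0,"fingers":200}]' 15
python3 -m crank '[{"wx":0,"wy":0,"wz":0,"x":0,"y":0,"z":-20,"fingers":200},{"wx":0,"wy":0,"wz":0,"x":0,"y":0,"z":-50,"fingers":200},{"wx":0,"wy":0,"wz":0,"x":-20,"y":-25,"z":-80,"fingers":200},{"wx":0,"wy":0,"wz":8,"x":-55,"y":-65,"z":-85,"fingers":200},{"wx":0,"wy":0,"wz":16,"x":-90,"y":-110,"z":-85,"fingers":200}]'
python3 - <<'E'
from h import *
tools([tr(0,-.026,.09)],95.3)
E
```

```text
clock: 26.32
position: [0.545, 0.2238, 0.0702]
eef_rot: [-3.137, 0.001, 2.415]
contact_force: [-0.8, 1.5, 0.3]
grip_width: 0.0568
clock: 26.82
position: [0.5456, 0.2238, 0.071]
eef_rot: [-3.137, 0.002, 2.415]
contact_force: [-0.1, -2.3, 6.9]
grip_width: 0.0392
clock: 27.45
position: [0.5403, 0.0814, 0.1588]
eef_rot: [-3.141, 0.004, 2.132]
contact_force: [0.6, 0.8, -0.3]
grip_width: 0.0396
[ 0.53271969 -0.29398716  0.09      ] [array([-313.5, -206.2,   70.3]), array([ 0. ,  0.2, 26.9])]
```

```bash
python3 -m crank '[{"wx":0,"wy":0,"wz":7,"x":-42,"y":-27,"z":0,"fingers":200},{"wx":0,"wy":0,"wz":14,"x":-90,"y":-58,"z":0,"fingers":200},{"wx":0,"wy":0,"wz":21,"x":-138,"y":-90,"z":5,"fingers":200},{"wx":0,"wy":0,"wz":27,"x":-186,"y":-121,"z":15,"fingers":200},{"wx":0,"wy":0,"wz":27,"x":-234,"y":-153,"z":25,"fingers":200}]'
python3 - <<'E'
from h import *
tools([tr(0,-.026,.012)],95.3)
crop('side','pics/e3.png',130,80,300,225,2.6)
E
```

```text
clock: 28.08
position: [0.5358, -0.1998, 0.1364]
eef_rot: [3.139, 0.004, 1.66]
contact_force: [0.8, -0.0, 0.3]
grip_width: 0.0396
[ 0.53271969 -0.29398716  0.012     ] [array([-93. , -11.8, 124.8]), array([ 0.2,  0.3, -0.2])]
```

View pics/e3.png

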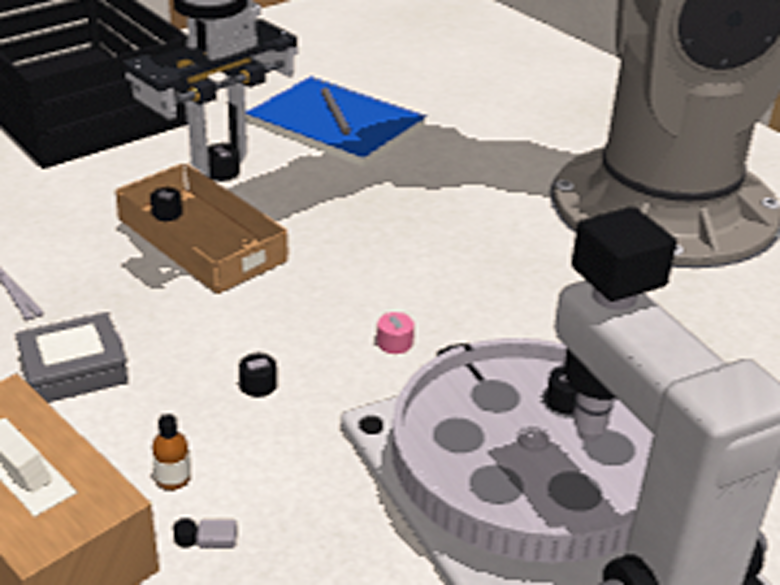

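```bash
python3 -m crank '[{"wx":0.2,"wy":0.3,"wz":0,"x":-45,"y":-6,"z":10,"fingers":200},{"wx":0.2,"wy":0.3,"wz":0,"x":-85,"y":-11,"z":25,"fingers":200},{"wx":0.2,"wy":0.3,"wz":0,"x":-93,"y":-12,"z":60,"fingers":200},{"wx":0.2,"wy":0.3,"wz":0,"x":-93,"y":-12,"z":70,"fingers":200},{"wx":0.2,"wy":0.3,"wz":0,"x":-93,"y":-12,"z":70,"fingers":200}]'
python3 - <<'E'
from h import *
tools([tr(0,-.026,.012)],95.3)
E
```

```text
clock: 28.75
position: [0.5299, -0.3011, 0.066]
eef_rot: [-3.139, 0.001, 1.655]
contact_force: [0.0, 0.9, -0.7]
grip_width: 0.0399
[ 0.53271969 -0.29398716  0.012     ] [array([ 6.9,  3.5, 54. ]), array([-0.2,  0. , -0.5])]
```

```bash
python3 -m crank '[{"wx":0,"wy":0,"wz":-0.5,"x":6.5,"y":3.3,"z":10,"fingers":200},{"wx":0,"wy":0,"wz":-0.5,"x":7,"y":3.5,"z":40,"fingers":200},{"wx":0,"wy":0,"wz":-0.5,"x":7,"y":3.5,"z":52,"fingers":200},{"wx":0,"wy":0,"wz":-0.5,"x":7,"y":3.5,"z":54,"fingers":200},{"wx":0,"wy":0,"wz":-0.5,"x":7,"y":3.5,"z":54,"fingers":200}]'
python3 -m crank '[{"wx":0,"wy":0,"wz":0,"x":0,"y":0,"z":0,"fingers":130},{"wx":0,"wy":0,"wz":0,"x":0,"y":0,"z":0,"fingers":110},{"wx":0,"wy":0,"wz":0,"x":0,"y":0,"z":0,"fingers":110}]'
python3 -m crank '[{"wx":0,"wy":0,"wz":0,"x":0,"y":0,"z":-30,"fingers":110},{"wx":0,"wy":0,"wz":0,"x":0,"y":0,"z":-80,"fingers":110},{"wx":0,"wy":0,"wz":8,"x":40,"y":0,"z":-110,"fingers":100},{"wx":0,"wy":0,"wz":16,"x":90,"y":0,"z":-130,"fingers":100},{"wx":0,"wy":0,"wz":24,"x":150,"y":0,"z":-130,"fingers":100}]'
python3 - <<'E'
from h import *
tools([(.435,.11,.15),(.4349,.248,.14)],18.4)
crop('side','pics/e4.png',130,80,300,225,2.6)
E
```

```text
clock: 29.38
position: [0.5332, -0.2939, 0.0127]
eef_rot: [-3.139, 0.001, 1.664]
contact_force: [0.0, -0.4, -0.5]
grip_width: 0.0396
clock: 29.75
position: [0.5333, -0.2941, 0.013]
eef_rot: [-3.14, 0.001, 1.664]
contact_force: [0.2, 0.0, 0.2]
grip_width: 0.0534
clock: 30.38
position: [0.5203, -0.1438, 0.1446]
eef_rot: [3.139, 0.002, 1.239]
contact_force: [1.2, 0.4, -0.3]
grip_width: 0.0572
(0.435, 0.11, 0.15) [array([ 212.1, -163.4,   -6.2]), array([ 0.2,  0. , 52.6])]
(0.4349, 0.248, 0.14) [array([ 342.6, -208.5,    3.5]), array([ 0.2,  0. , 52.6])]
```

View pics/e4.png

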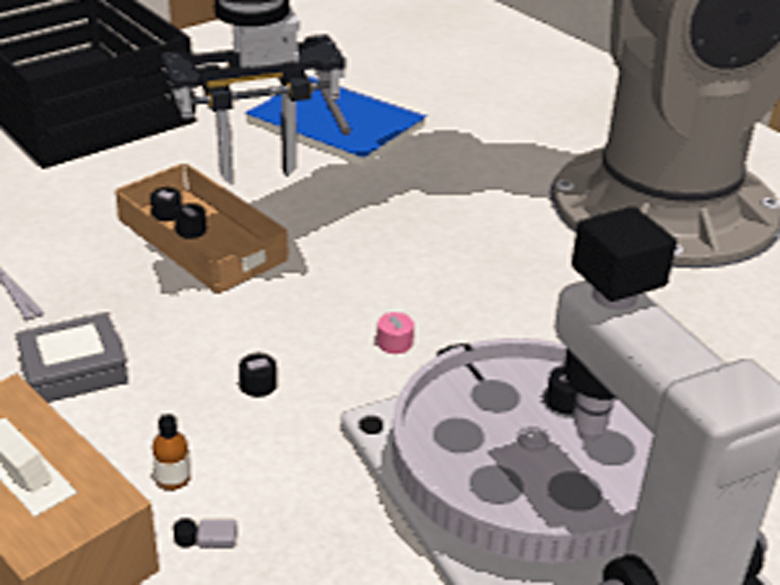

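```bash
python3 -m crank '[{"wx":0,"wy":0,"wz":10,"x":45,"y":-28,"z":0,"fingers":100},{"wx":0,"wy":0,"wz":20,"x":90,"y":-60,"z":0,"fingers":100},{"wx":0,"wy":0,"wz":30,"x":135,"y":-95,"z":-3,"fingers":100},{"wx":0,"wy":0,"wz":40,"x":178,"y":-130,"z":-6,"fingers":100},{"wx":0,"wy":0,"wz":50,"x":212,"y":-163,"z":-6,"fingers":100}]'
python3 - <<'E'
from h import *
tools([(.4350,.248,.14)],18.4)
E
```

```text
clock: 31.05
position: [0.4392, 0.1125, 0.1504]
eef_rot: [-3.141, -0.001, 0.423]
contact_force: [1.0, -0.2, 0.6]
grip_width: 0.0568
(0.435, 0.248, 0.14) [array([  51.8, -125.3,   10.5]), array([-0. , -0.1,  5.9])]
```

```bash
python3 -m crank '[{"wx":0,"wy":0,"wz":3,"x":22,"y":-50,"z":0,"fingers":100},{"wx":0,"wy":0,"wz":6,"x":43,"y":-100,"z":6,"fingers":100},{"wx":0,"wy":0,"wz":6,"x":52,"y":-125,"z":15,"fingers":100},{"wx":0,"wy":0,"wz":6,"x":52,"y":-125,"z":25,"fingers":100}]'
python3 - <<'E'
from h import *
tools([(.4350,.248,.071)],18.4)
crop('side','pics/e5.png',255,120,190,200,4)
E
```

```text
clock: 31.55
position: [0.4348, 0.2499, 0.1252]
eef_rot: [-3.14, -0.001, 0.322]
contact_force: [0.9, -0.7, 0.7]
grip_width: 0.0567
(0.435, 0.248, 0.071) [array([-0.5,  1.9, 54.2]), array([-0.1, -0.1,  0. ])]
```

View pics/e5.png

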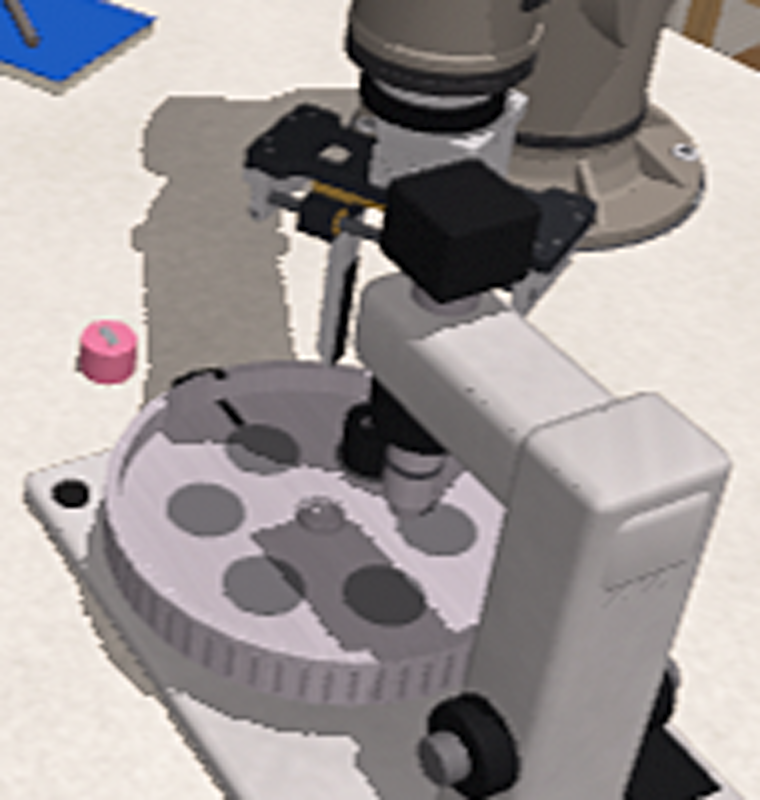

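```bash
python3 -m crank '[{"wx":0,"wy":0,"wz":0,"x":-0.5,"y":1.9,"z":5,"fingers":100},{"wx":0,"wy":0,"wz":0,"x":-0.5,"y":1.9,"z":30,"fingers":100},{"wx":0,"wy":0,"wz":0,"x":-0.5,"y":1.9,"z":51,"fingers":100},{"wx":0,"wy":0,"wz":0,"x":-0.5,"y":1.9,"z":54,"fingers":100}]'
python3 -m crank '[{"wx":0,"wy":0,"wz":0,"x":0,"y":0,"z":0,"fingers":140},{"wx":0,"wy":0,"wz":0,"x":0,"y":0,"z":0,"fingers":170},{"wx":0,"wy":0,"wz":0,"x":0,"y":0,"z":0,"fingers":200},{"wx":0,"wy":0,"wz":0,"x":0,"y":0,"z":0,"fingers":200}]' 15
python3 -m crank '[{"wx":0,"wy":0,"wz":0,"x":0,"y":0,"z":-20,"fingers":200},{"wx":0,"wy":0,"wz":0,"x":0,"y":0,"z":-50,"fingers":200},{"wx":0,"wy":0,"wz":0,"x":-10,"y":25,"z":-75,"fingers":200},{"wx":0,"wy":0,"wz":-3,"x":-20,"y":65,"z":-78,"fingers":200},{"wx":0,"wy":0,"wz":-10,"x":-30,"y":115,"z":-78,"fingers":200}]'
python3 - <<'E'
from h import *
tools([tr(0,.026,.13)],95.3)
E
```

```text
clock: 32.1
position: [0.4343, 0.2444, 0.069]
eef_rot: [3.141, 0.003, 0.319]
contact_force: [-0.4, 0.3, -0.2]
grip_width: 0.0573
clock: 32.6
position: [0.4348, 0.2443, 0.0697]
eef_rot: [3.141, 0.002, 0.319]
contact_force: [-0.4, -2.6, 7.5]
grip_width: 0.0401
clock: 33.22
position: [0.4426, 0.1254, 0.1487]
eef_rot: [3.141, -0.0, 0.498]
contact_force: [0.4, -0.3, -1.3]
grip_width: 0.0394
[ 0.52788031 -0.24221284  0.13      ] [array([-100.6,  363.6,   18.9]), array([  0. ,   0. , -66.8])]
```

```bash
python3 -m crank '[{"wx":0,"wy":0,"wz":-10,"x":-5,"y":45,"z":0,"fingers":200},{"wx":0,"wy":0,"wz":-20,"x":-15,"y":95,"z":0,"fingers":200},{"wx":0,"wy":0,"wz":-30,"x":-28,"y":148,"z":0,"fingers":200},{"wx":0,"wy":0,"wz":-40,"x":-45,"y":200,"z":0,"fingers":200},{"wx":0,"wy":0,"wz":-50,"x":-62,"y":253,"z":5,"fingers":200}]'
python3 - <<'E'
from h import *
tools([tr(0,.026,.09)],95.3)
E
```

```text
clock: 33.85
position: [0.5079, -0.1172, 0.1453]
eef_rot: [3.14, 0.0, 1.319]
contact_force: [1.0, 0.3, -1.2]
grip_width: 0.0394
[ 0.52788031 -0.24221284  0.09      ] [array([-116.1,   50.4,   55.4]), array([  0.1,   0. , -19.7])]
```

```bash
python3 -m crank '[{"wx":0,"wy":0,"wz":-10,"x":-50,"y":22,"z":10,"fingers":200},{"wx":0,"wy":0,"wz":-19.7,"x":-100,"y":43,"z":30,"fingers":200},{"wx":0,"wy":0,"wz":-19.7,"x":-116,"y":50,"z":60,"fingers":200},{"wx":0,"wy":0,"wz":-19.7,"x":-116,"y":50,"z":70,"fingers":200},{"wx":0,"wy":0,"wz":-19.7,"x":-116,"y":50,"z":70,"fingers":200}]'
python3 - <<'E'
from h import *
tools([tr(0,.026,.012)],95.3)
E
```

```text
clock: 34.48
position: [0.5274, -0.2407, 0.0754]
eef_rot: [3.141, -0.0, 1.664]
contact_force: [-0.2, 0.7, 0.5]
grip_width: 0.0398
[ 0.52788031 -0.24221284  0.012     ] [array([-1.6,  0.3, 63.4]), array([ 0.1, -0. ,  0. ])]
```

```bash
python3 -m crank '[{"wx":0,"wy":0,"wz":0,"x":-1.5,"y":0.5,"z":30,"fingers":200},{"wx":0,"wy":0,"wz":0,"x":-1.5,"y":0.5,"z":55,"fingers":200},{"wx":0,"wy":0,"wz":0,"x":-1.5,"y":0.5,"z":62,"fingers":200},{"wx":0,"wy":0,"wz":0,"x":-1.5,"y":0.5,"z":64,"fingers":200},{"wx":0,"wy":0,"wz":0,"x":-1.5,"y":0.5,"z":64,"fingers":200}]'
python3 -m crank '[{"wx":0,"wy":0,"wz":0,"x":0,"y":0,"z":0,"fingers":130},{"wx":0,"wy":0,"wz":0,"x":0,"y":0,"z":0,"fingers":110},{"wx":0,"wy":0,"wz":0,"x":0,"y":0,"z":0,"fingers":110}]'
python3 -m crank '[{"wx":0,"wy":0,"wz":0,"x":0,"y":0,"z":-30,"fingers":110},{"wx":0,"wy":0,"wz":0,"x":0,"y":0,"z":-80,"fingers":110},{"wx":0,"wy":0,"wz":0,"x":20,"y":-30,"z":-110,"fingers":100},{"wx":0,"wy":0,"wz":0,"x":30,"y":-60,"z":-120,"fingers":100}]'
python3 - <<'E'
from h import *
a=np.mean([r.grab_frame('top').astype(float) for _ in range(4)],0).astype(np.uint8);cv2.imwrite('pics/f1.png',cv2.resize(a,(800,600)))
a=r.grab_frame('side');cv2.imwrite('pics/f2raw.png',a);cv2.imwrite('pics/f2.png',cv2.resize(a,(800,600)))
E
```

```text
clock: 35.1
position: [0.5288, -0.242, 0.0125]
eef_rot: [3.139, 0.001, 1.664]
contact_force: [0.7, -0.2, -0.4]
grip_width: 0.0399
clock: 35.48
position: [0.5289, -0.2421, 0.0127]
eef_rot: [3.139, 0.001, 1.664]
contact_force: [-0.1, -0.3, 0.1]
grip_width: 0.0536
clock: 35.98
position: [0.4662, -0.2173, 0.1343]
eef_rot: [3.137, 0.002, 1.665]
contact_force: [-0.1, -0.6, -0.4]
grip_width: 0.0571
```

View pics/f1.png

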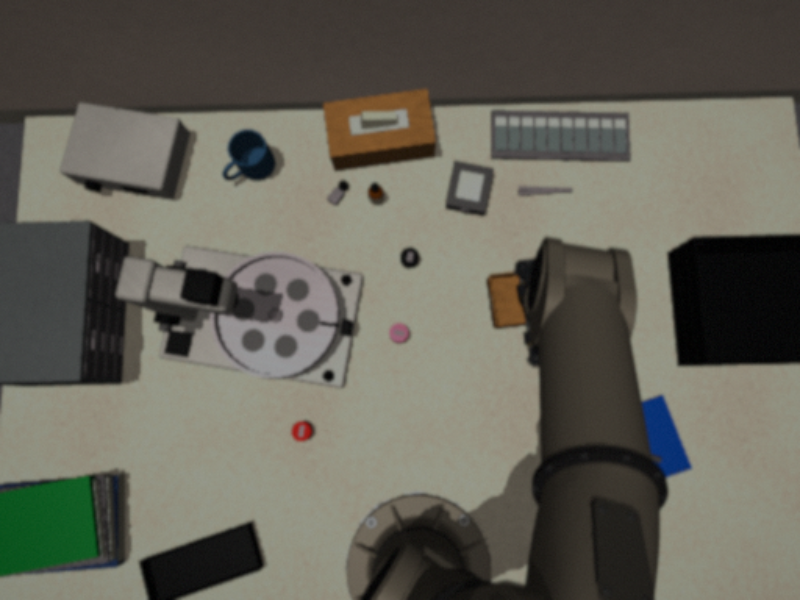

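View pics/f2.png

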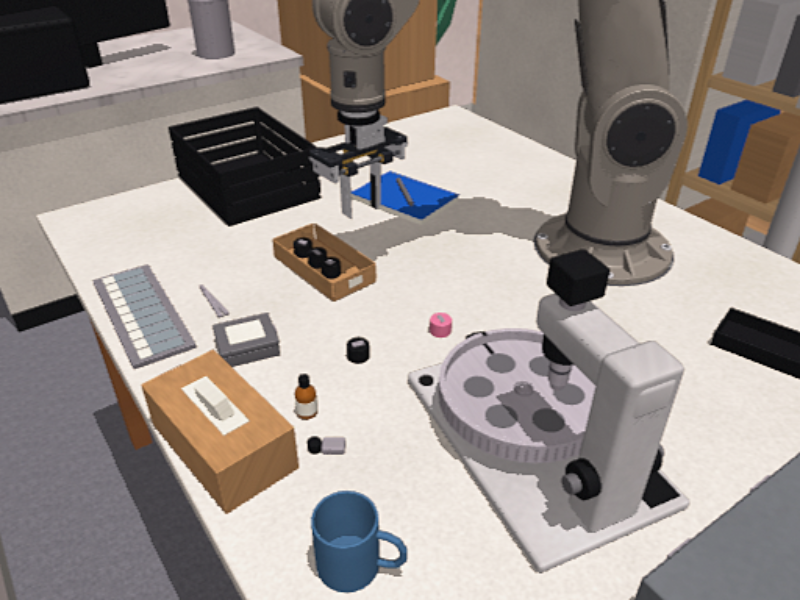

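```bash
python3 - <<'E'
from h import *
from scipy.optimize import least_squares
t=cv2.imread('pics/f1.png');s=cv2.imread('pics/f2raw.png')
t=cv2.resize(t,(512,384),interpolation=cv2.INTER_AREA)
def cen(a,x0,y0,w,h,th):
    g=a[y0:y0+h,x0:x0+w].max(2);m=(g<th).astype(np.uint8);n,l,st,c=cv2.connectedComponentsWithStats(m)
    k=1+st[1:,4].argmax();x,y,ww,hh=st[k,:4];print(st[k]);return np.array([x0+x+(ww-1)/2,y0+y+(hh-1)/2])
ct=cen(t,245,150,35,30,80);cs=cen(s,215,205,30,32,70)
print(ct,cs,unproj('top',ct,.016),unproj('side',cs,.014))
crop(t,'pics/f3.png',150,160,100,75,8)
tools([(.617,.0014,.13)],95)
E
```

```text
[ 12   9  12  12 106]
[  7  11  14  17 173]
[262.5 164.5] [228.5 224. ] [[0.61982244 0.00107169 0.016     ]] [[0.61953386 0.00262353 0.014     ]]
(0.617, 0.0014, 0.13) [array([204.5, 170.1,   3. ]), array([0.2, 0.1, 0.3])]
```

View pics/f3.png

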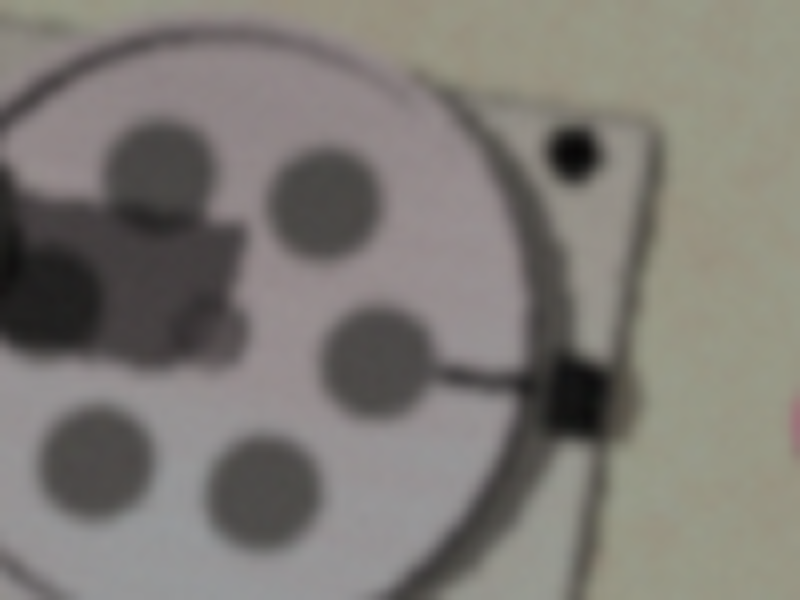

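```bash
python3 -m crank '[{"wx":0,"wy":0,"wz":0,"x":40,"y":34,"z":0,"fingers":100},{"wx":0,"wy":0,"wz":0,"x":88,"y":74,"z":0,"fingers":100},{"wx":0,"wy":0,"wz":0,"x":136,"y":114,"z":10,"fingers":100},{"wx":0,"wy":0,"wz":0,"x":184,"y":154,"z":30,"fingers":100},{"wx":0,"wy":0,"wz":0,"x":205,"y":172,"z":50,"fingers":100}]'
python3 - <<'E'
from h import *
tools([(.6197,.0018,.008)],95.3)
E
```

```text
clock: 36.85
position: [0.621, 0.0059, 0.0816]
eef_rot: [3.138, -0.001, 1.666]
contact_force: [-0.4, -0.8, 1.2]
grip_width: 0.057
(0.6197, 0.0018, 0.008) [array([-4. , -1.9, 73.6]), array([ 0.2, -0. ,  0.2])]
```

```bash
python3 -m crank '[{"wx":0.2,"wy":0,"wz":0,"x":-4,"y":-1.9,"z":15,"fingers":100},{"wx":0.2,"wy":0,"wz":0,"x":-4,"y":-1.9,"z":45,"fingers":100},{"wx":0.2,"wy":0,"wz":0,"x":-4,"y":-1.9,"z":70,"fingers":100},{"wx":0.2,"wy":0,"wz":0,"x":-4,"y":-1.9,"z":73,"fingers":100}]'
python3 -m crank '[{"wx":0,"wy":0,"wz":0,"x":0,"y":0,"z":0,"fingers":140},{"wx":0,"wy":0,"wz":0,"x":0,"y":0,"z":0,"fingers":170},{"wx":0,"wy":0,"wz":0,"x":0,"y":0,"z":0,"fingers":200},{"wx":0,"wy":0,"wz":0,"x":0,"y":0,"z":0,"fingers":200}]' 15
python3 -m crank '[{"wx":0,"wy":0,"wz":0,"x":0,"y":0,"z":-30,"fingers":200},{"wx":0,"wy":0,"wz":0,"x":0,"y":0,"z":-80,"fingers":200},{"wx":0,"wy":0,"wz":0,"x":-30,"y":-10,"z":-115,"fingers":200},{"wx":0,"wy":0,"wz":0,"x":-80,"y":-35,"z":-120,"fingers":200}]'
python3 - <<'E'
from h import *
tools([tr(0,.078,.09),tr(0,.078,.012)],95.3)
E
```

```text
clock: 37.35
position: [0.6184, 0.0008, 0.0064]
eef_rot: [-3.138, -0.001, 1.666]
contact_force: [0.0, 0.9, 1.3]
grip_width: 0.057
clock: 37.85
position: [0.6189, 0.0007, 0.0072]
eef_rot: [-3.139, -0.0, 1.666]
contact_force: [-1.5, 0.4, 7.1]
grip_width: 0.0398
clock: 38.35
position: [0.5937, -0.0813, 0.1302]
eef_rot: [3.139, -0.0, 1.669]
contact_force: [1.0, -1.6, -1.6]
grip_width: 0.0398
[ 0.52304092 -0.19043852  0.09      ] [array([-101.7,  -81.1,   40. ]), array([ 0.1, -0. ,  0.3])]
[ 0.52304092 -0.19043852  0.012     ] [array([-101.7,  -81.3,  118. ]), array([ 0.1, -0. ,  0.3])]
```

```bash
python3 -m crank '[{"wx":0,"wy":0,"wz":0,"x":-40,"y":-32,"z":0,"fingers":200},{"wx":0,"wy":0,"wz":0,"x":-85,"y":-68,"z":10,"fingers":200},{"wx":0,"wy":0,"wz":0,"x":-102,"y":-81,"z":35,"fingers":200},{"wx":0,"wy":0,"wz":0,"x":-102,"y":-81,"z":50,"fingers":200},{"wx":0,"wy":0,"wz":0,"x":-102,"y":-81,"z":50,"fingers":200}]'
python3 - <<'E'
from h import *
tools([tr(0,.078,.011)],95.3)
E
```

```text
clock: 38.98
position: [0.5233, -0.1896, 0.0793]
eef_rot: [3.14, -0.001, 1.67]
contact_force: [1.1, -0.3, -0.5]
grip_width: 0.0395
[ 0.52304092 -0.19043852  0.011     ] [array([-1. , -0.4, 68.3]), array([ 0.1, -0.1,  0.4])]
```

```bash
python3 -m crank '[{"wx":0,"wy":0,"wz":0.4,"x":-1,"y":0,"z":30,"fingers":200},{"wx":0,"wy":0,"wz":0.4,"x":-1,"y":0,"z":58,"fingers":200},{"wx":0,"wy":0,"wz":0.4,"x":-1,"y":0,"z":67,"fingers":200},{"wx":0,"wy":0,"wz":0.4,"x":-1,"y":0,"z":68,"fingers":200},{"wx":0,"wy":0,"wz":0.4,"x":-1,"y":0,"z":68,"fingers":200}]'
python3 -m crank '[{"wx":0,"wy":0,"wz":0,"x":0,"y":0,"z":0,"fingers":130},{"wx":0,"wy":0,"wz":0,"x":0,"y":0,"z":0,"fingers":110},{"wx":0,"wy":0,"wz":0,"x":0,"y":0,"z":0,"fingers":110}]'
python3 -m crank '[{"wx":0,"wy":0,"wz":0,"x":0,"y":0,"z":-30,"fingers":110},{"wx":0,"wy":0,"wz":0,"x":0,"y":0,"z":-80,"fingers":110},{"wx":0,"wy":0,"wz":0,"x":0,"y":-5,"z":-140,"fingers":100},{"wx":0,"wy":0,"wz":0,"x":40,"y":-20,"z":-180,"fingers":100},{"wx":0,"wy":0,"wz":0,"x":100,"y":-20,"z":-190,"fingers":100}]'
python3 -m crank '[{"wx":0,"wy":0,"wz":0,"x":50,"y":0,"z":0,"fingers":100},{"wx":0,"wy":0,"wz":0,"x":100,"y":0,"z":0,"fingers":100},{"wx":0,"wy":0,"wz":0,"x":100,"y":0,"z":0,"fingers":100}]'
python3 - <<'E'
from h import *
a=np.mean([r.grab_frame('top').astype(float) for _ in range(4)],0).astype(np.uint8);cv2.imwrite('pics/g1.png',cv2.resize(a,(800,600)))
crop(a,'pics/g3.png',280,150,130,80,6)
a=r.grab_frame('side');crop(a,'pics/g2.png',130,80,300,225,2.6)
crop(a,'pics/g4.png',150,130,110,80,7)
E
```

```text
clock: 39.6
position: [0.5243, -0.1903, 0.0123]
eef_rot: [3.139, -0.001, 1.663]
contact_force: [-0.0, 0.7, -0.1]
grip_width: 0.0398
clock: 39.98
position: [0.5244, -0.1904, 0.0127]
eef_rot: [3.139, -0.001, 1.663]
contact_force: [-0.2, 0.3, 1.2]
grip_width: 0.0533
clock: 40.6
position: [0.495, -0.0934, 0.2054]
eef_rot: [3.135, 0.001, 1.659]
contact_force: [1.4, 1.5, 0.5]
grip_width: 0.0572
clock: 40.98
position: [0.4859, 0.0096, 0.2057]
eef_rot: [3.134, 0.001, 1.665]
contact_force: [0.6, -0.8, -0.1]
grip_width: 0.0571
```

View pics/g1.png

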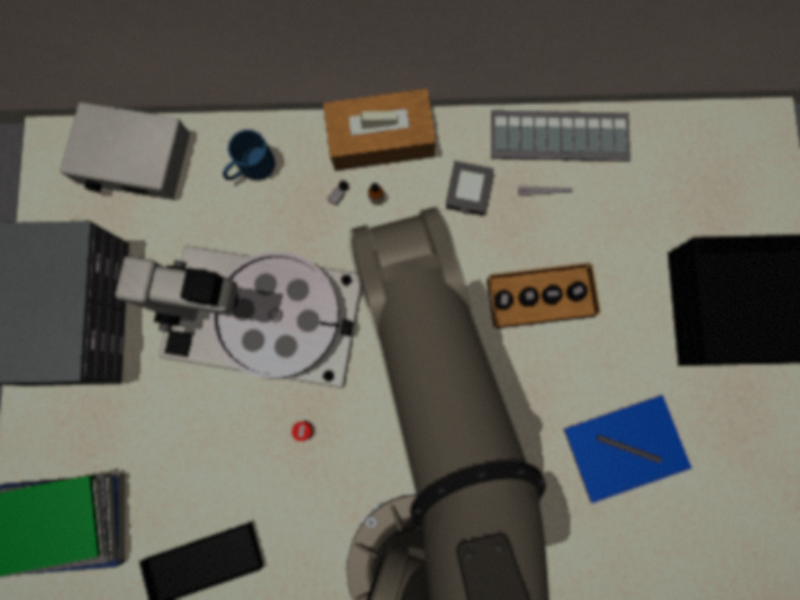

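View pics/g3.png

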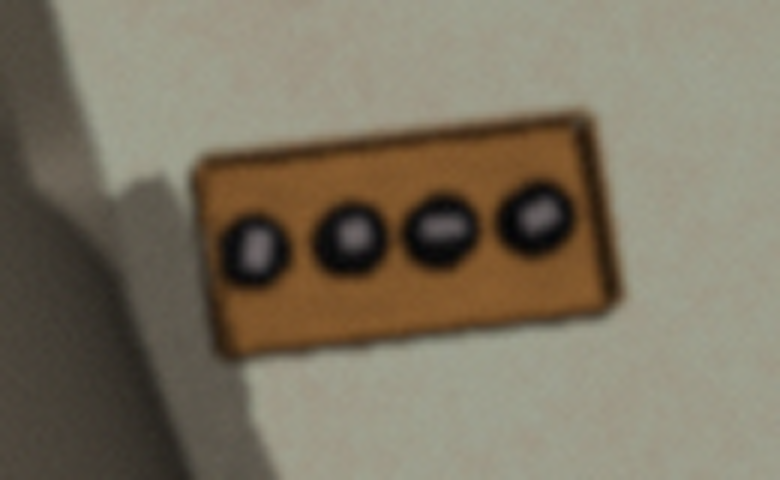

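View pics/g4.png

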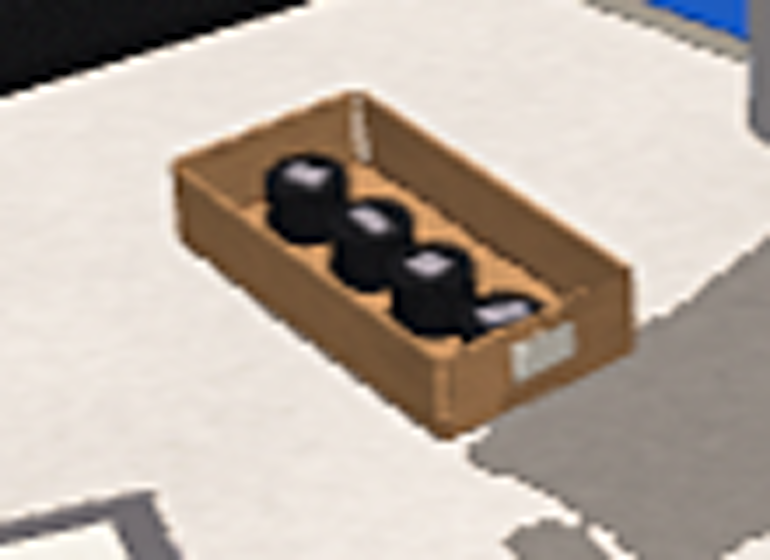

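View pics/g2.png

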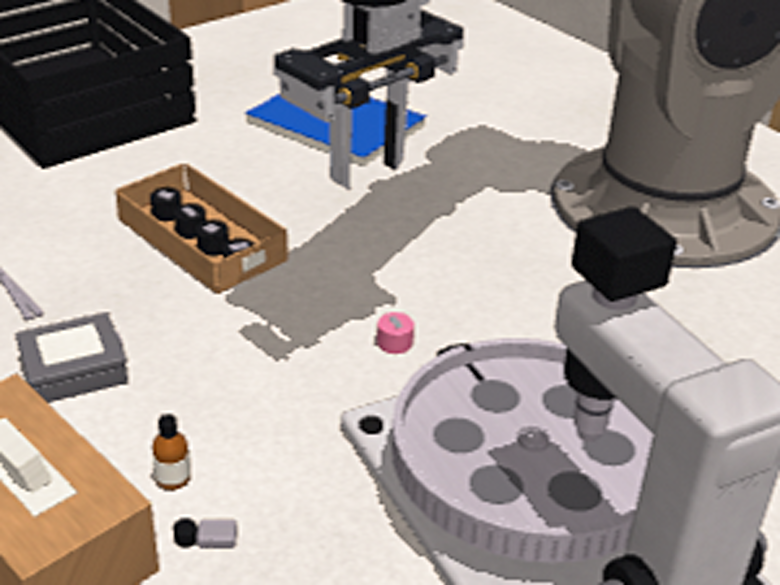

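```bash
python3 - <<'E'
from h import *
U=unproj('top',np.array([(253,248),(350,237),(441,229),(538,216)])/6.+[280,150],.031)
for p in U:
    d=p[:2]-TP[:2];c,s=np.cos(TY),np.sin(TY);print((c*d[0]+s*d[1]).round(3),(-s*d[0]+c*d[1]).round(3))
print(r.hand_in(), r.sense()['clock'])
E
```

```text
Traceback (most recent call last):
NameError: name 'TY' is not defined. Did you mean: 'TP'?
```

```bash
python3 - <<'E'
from h import *
TY=TP[2]
U=unproj('top',np.array([(253,248),(350,237),(441,229),(538,216)])/6.+[280,150],.031)
for p in U:
    d=p[:2]-TP[:2];c,s=np.cos(TY),np.sin(TY);print((c*d[0]+s*d[1]).round(3),(-s*d[0]+c*d[1]).round(3))
print(r.hand_in(), r.sense()['clock'])
E
```

```text
0.001 0.081
0.001 0.029
-0.001 -0.02
0.0 -0.072
the job is handed in; nothing more can be done
the job is handed in; nothing more can be done
```

The job is done and handed in at about 41 s; the hand-in gives no verdict, so the results below come from my own camera checks.

**What I did:** I folded all four panels up to their stops and turned the stage about 100° by its rim until the mark faced the pointer. Then I moved the three stage specimens and the single table specimen into the tray. No second black specimen was visible on the table.

**Last checks:**
- **Specimens:** all four stand in a row on the tray's centre line with polished faces up, at tray y of about +81, +29, −20 and −72 mm, all inside the limits. The one nearest the microscope is partly hidden in the side view, but nothing suggested a tilt.
- **Panels:** all four look upright in both views.
- **Mark:** with the stage empty it lined up with the pointer bracket to within about 1° (roughly 2 mm), and the stage had not moved since. The pointer tip itself is hidden from the cameras. My estimates of the pointer direction differed by about 1–2°.
- **Other things:** the bystanders and the pink and red look-alikes were not handled, and those in view had not visibly moved. The arm's path stayed clear of the microscope head and I saw no sign of contact.

**What went wrong on the way:** my first try missed the right panel because I had assumed thicker fingers. The left panel jammed on a level push, at about 23 N. Both went up on a second try, started lower and following the arc.

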